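# Check a washed sample bottle with the vapour probe

### The arm

A 7-joint arm with a two-finger parallel gripper is mounted at the origin on the work surface. World frame = base frame: x ahead of the robot, y to its left, z up, the work surface at z = 0. Lengths are in m, angles in degrees, forces in N, time in s.
With the tool pointing down it reaches from about 0.425 to 0.875 m from the base axis. Payload 9.9 kg.
Tool frame: the origin (TCP) lies at the very end of the fingers, on their centre line; the grasp point (between the pads) lies 19 mm behind it; z points along the fingers, y is the direction in which the jaws open and shut (so a half turn about z gives the same grasp; the last joint's range is limited). The gripper opens to 85 mm and grips with 20 to 120 N. Pads are 22 mm wide; open, the fingers measure 114 mm over their backs; the gripper's body (76 mm by 85 mm) begins 54 mm behind the grasp point. The pads swing forward as they close: fully open they stand 13 mm farther back than shut.
Start: joints at [-73.041, 32.985, 1.427, 82.34, -0.859, 64.687, -3.237], TCP at [0.25, 0.627, 0.231] pointing down, gripper open.
Joint ranges: [-157.87, 157.87], [-19.46, 123.44], [-87.15, 90], [11.01, 140.99], [-62.26, 242.26], [9.8, 113.94], [-161.44, 161.44]. Speed limits (degrees/s): [127.2, 127.2, 172.46, 172.46, 180, 180, 180].

### API

Orientations are given as a 3x3 rotation matrix whose columns are the frame's x, y, z axes.
In Python, from rig import ctrl gives the robot as it stands.
- The arm moves only by the tool jog_arm, never from a script. Its argument "commands" is a list of rows, each an object of numbers: "grip": the finger opening in cm, from 0 to 8.54; "x", "y", "z": the shift along the tool's x, y, z in cm; "turn": the turn about the tool's z in rad. In form: [{"grip": .., "x": .., "y": .., "z": .., "turn": ..}, ...]. A call has 1 to 8 rows; each row shifts and turns the commanded pose from where the row before left it, along the tool's axes as they then stand; what a row does not reach is not made up. A row lasts 1/12 s, in which the tool goes at most 41.7 mm and 7.16 degrees, less where a joint would pass 70% of its speed; a pose out of reach is approached as far as the arm can. A call with a gripper value outside its range is refused whole. The fingers move at their own pace and stop on an object; the grip force is fixed at half the most. Time passes only in rows, so rows that do not move let the fingers close. It gives the time, the measured TCP pose, the force and the opening at its end, in the units of the state.
- ctrl.get_obs(): the state, without advancing time (a new reading comes with each control period).
- ctrl.snapshot(name): name is "scene" or "top"; returns a dict with "color" (420x560x3 uint8, blue, green, red), "vfov" (degrees; the focal length in pixels is half the picture's height over the tangent of half this angle, whatever the lens; pixels are square), "cx", "cy" (the principal point, pixels), "R" (3x3) and "t" (3): a world point X has camera coordinates R X + t. Camera axes: x right, y down, z forward; pixel columns grow to the right and rows downward; lengths in m; the calibration is good to about 2 mm. A picture is of the moment at which its call begins. There is no depth.
- ctrl.finish_job(): hands the job in, once; it reports no verdict.
The state is a dict: "t": time; "joint_pos": joint angles; "joint_vel": joint speeds; "effort": joint torques, N m; "tcp_pos": TCP position; "tcp_rot": TCP orientation; "ft_force": force on the tool from outside, world axes, zero at the start; "wrist_torque": the same for the moment, N m; "opening": finger opening in m.
Only numpy, scipy, OpenCV 4.12 (cv2) and the standard library are available. Lean on these libraries where they do the work, as an engineer would, in place of code of your own. Each camera call takes 0.05 s, during which the arm holds its last target.

### The job

The small washed bottle has to be checked for leftover spirit vapour: lift off its cap, which is already unscrewed, and set it down gently and flat on the bench, then take the vapour probe out of the rack. Lower its steel stem straight down through the open neck without ever touching the bottle with the probe, until the tip is about half way down the bottle. Finish while still holding the probe there, upright, motionless and centred in the neck; leave the bottle and everything else standing where they are.

Things in the scene. Friction and masses are not known exactly. Their poses are not given: they have to be found in the camera images.
- cap_center (a point): centre of the small bottle's blue ribbed screw cap: a round cup 54 mm wide, 29 mm high, open below, wall 4.5 mm, top plate 4 mm. It starts unscrewed, loosely over the neck, top plate on the rim (this point 10.5 mm below the mouth), 3 mm of play at the sides; it clears the neck when lifted over 25 mm. Standing flat on the bench this point is 14.5 mm above it.
- bottle: the small empty bottle of clear glass, the shorter of the two blue-capped bottles, loose on the bench. Body 70 mm in diameter up to 82 mm high, then a sloping shoulder to the neck, 39 mm outside, from 105 mm up to the rim at 138 mm. Origin: centre of its underside, z up along its axis. About 240 g.
- bottle_mouth (a point): centre of the small bottle's mouth, level with the rim, 138 mm above the bench. The bore of the neck is 30 mm in diameter and about 33 mm long; below it the bottle widens. Inner floor 6 mm above the bench; half way down the bottle is 69 mm above the bench.
- probe_handle (a point): point on the probe's axis to grip it by, half way up its black round handle, 23 mm in diameter and 62 mm long: it reaches 28 mm above this point and 34 mm below, where it ends in a 28 mm wide, 6 mm high collar. At the start the probe stands upright in the rack, collar on the rack's top, this point 159 mm above the bench. Any grasp yaw will do.
- probe_tip (a point): lower end of the probe's steel stem, on its axis, 144 mm below probe_handle.
- probe_stem (a point): point on the axis of the probe's stem 70 mm above the tip; it is about level with the bottle's mouth when the tip is half way down the bottle.
- rack: fixed stainless steel rack 70 x 160 mm and 125 mm high, long side along its own y, origin at the centre of its underside. In its 5 mm top plate, along its y: the probe's hole at y = -45 mm (13 mm in diameter, stem 8 mm), an empty hole at 0 and the sample tube at +45 mm.
- tall_bottle: bystander: the taller closed glass bottle, 86 mm in diameter, 180 mm high with its 54 mm blue cap, loose. Origin: centre of its underside. Leave it alone.
- nosing_glass: bystander: stemmed tulip glass, 68 mm wide, 150 mm high, loose. Origin: centre of its foot. Leave it alone.
- tube: bystander: glass sample tube with a cork stopper 25 mm wide, hanging in the rack, the stopper standing 20 mm above the rack's top plate. Origin: underside of the stopper. Leave it in place.
- probe: the whole vapour probe: black handle on top (see probe_handle), and below its collar a straight steel stem, 8 mm in diameter, 110 mm long, hanging through a hole of the rack; it must be drawn up 110 mm to be free. Origin at the stem's tip, z up along the probe's axis. About 90 g.
- cap: the whole cap (see cap_center); origin at its centre, z up along its axis. 25 g.
Mind the look-alikes: they are no part of the job. Of the things that look like the cap, the largest one is meant.

How it is judged:
By the outcome, as a careful person would: the job done as asked, in the order asked, and still so for the second after the job is handed in, while the arm keeps its last pose, push and grip.
It also fails if it takes over 72 s, if anything falls off the work surface, if the arm or the gripper's body presses on something with over 40 N, if the wrist force passes 120 N, or if a joint passes its speed limit or range.

## Working session

There is one attempt and no reset: what is moved stays moved. The work goes in short steps, Python scripts to look and compute and a tool call to move; the robot and the scene stay as the last step left them, time stands still between calls to the robot, and variables do not carry over. Pictures are saved under pics/ and viewed, and the job is handed in when it is done.

Besides the shell and the picture viewer there is one more tool, called after "Request:" as name(argument=value, ...) on one line, values as JSON. jog_arm: Moves the arm, as the interface text tells. Its arguments: {"type":"object","properties":{"commands":{"type":"array"}},"required":["commands"]}

```bash
mkdir -p pics; ls; python3 - <<'E'
from rig import ctrl
import cv2,numpy as np
o=ctrl.get_obs()
for k in o: print(k,np.round(o[k],4).tolist())
for n in("scene","top"):
    s=ctrl.snapshot(n); cv2.imwrite(f"pics/{n}0.png",s["color"])
    print(n,s["vfov"],s["cx"],s["cy"],np.round(s["R"],3).tolist(),np.round(s["t"],3).tolist(), np.round(-np.array(s["R"]).T@s["t"],3))
E
```

```text
pics
t 0.0
joint_pos [-73.0398, 33.0315, 1.4215, 82.3863, -0.8582, 64.6857, -3.2351]
joint_vel [-0.0616, 0.0171, 0.0429, -0.0216, 0.0924, -0.0852, 0.0001]
effort [0.0005, -76.5757, 2.2504, -28.597, 0.0152, 0.0127, 0.0]
tcp_pos [0.2501, 0.6265, 0.2305]
tcp_rot [[-0.9288, 0.3706, -0.0005], [0.3706, 0.9288, -0.0015], [-0.0001, -0.0016, -1.0]]
ft_force [-0.2074, 0.1641, -0.4526]
wrist_torque [0.0277, 0.0233, 0.0082]
opening 0.0856
scene 50.01529051862752 273.33695061952557 217.58609783837827 [[-0.357, 0.934, -0.017], [0.676, 0.246, -0.694], [-0.644, -0.259, -0.72]] [0.243, -0.348, 1.439] [1.249 0.233 0.798]
top 47.672779819693574 286.21185711831146 210.1215510667416 [[0.087, -0.996, 0.003], [-0.973, -0.085, -0.217], [0.216, 0.016, -0.976]] [-0.05, 0.683, 0.931] [ 0.467 -0.006  1.057]
```

View pics/scene0.png

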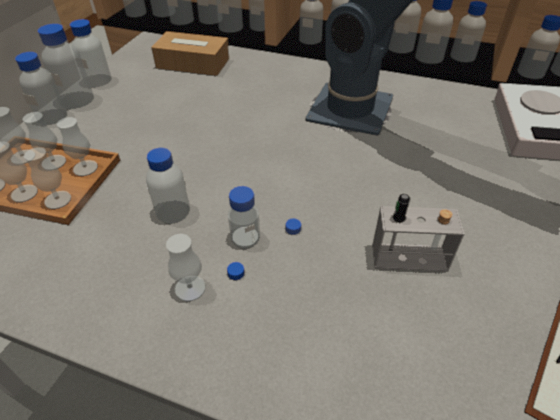

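View pics/top0.png

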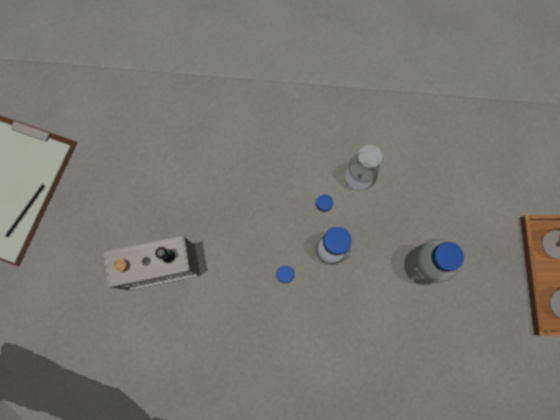

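Candidates (top view): the bottle cap at (337,240), the tall bottle's cap at (448,257), and loose caps at (324,203) and (285,275). The cap on the shorter bottle fits, being on the small bottle and larger than the two loose ones. I'll enlarge and measure.

```bash
cat > h.py <<'E'
import cv2,numpy as np
from rig import ctrl
class V:
    def __init__(s,n):
        d=ctrl.snapshot(n); s.im=d["color"]; s.R=np.array(d["R"]); s.t=np.array(d["t"])
        s.f=s.im.shape[0]/2/np.tan(np.radians(d["vfov"]/2)); s.c=np.array([d["cx"],d["cy"]]); s.C=-s.R.T@s.t
    def ray(s,p):
        q=s.R.T@np.array([*((np.array(p)-s.c)/s.f),1]); return q/np.linalg.norm(q)
    def plane(s,p,z):
        r=s.ray(p); return s.C+r*(z-s.C[2])/r[2]
    def proj(s,X):
        q=s.R@np.array(X)+s.t; return s.c+s.f*q[:2]/q[2]
def tri(vs,ps):
    A=np.zeros((3,3));b=np.zeros(3)
    for v,p in zip(vs,ps):
        r=v.ray(p);M=np.eye(3)-np.outer(r,r);A+=M;b+=M@v.C
    X=np.linalg.solve(A,b); return X,[np.round(v.proj(X)-p,1).tolist() for v,p in zip(vs,ps)]
def blobs(im,lo,hi,amin=20):
    m=cv2.inRange(cv2.cvtColor(im,cv2.COLOR_BGR2HSV),lo,hi)
    n,l,st,ce=cv2.connectedComponentsWithStats(m)
    return [(np.round(ce[i],1).tolist(),st[i].tolist()) for i in range(1,n) if st[i][4]>=amin],m
def crop(v,x0,y0,w,h,k,name): cv2.imwrite(f"pics/{name}.png",cv2.resize(v.im[y0:y0+h,x0:x0+w],None,fx=k,fy=k,interpolation=cv2.INTER_CUBIC))
E
python3 - <<'E'
from h import *
S,T=V("scene"),V("top")
for v in(S,T):
    for b in blobs(v.im,(105,140,40),(130,255,255))[0]: print(b)
    print()
a=cv2.resize(T.im[185:290,260:400],None,fx=5,fy=5,interpolation=cv2.INTER_CUBIC)
cv2.imwrite("pics/c1.png",a)
crop(T,90,220,130,90,6,"c2"); crop(S,360,180,120,100,6,"c3"); crop(S,210,170,110,120,5,"c4")
E
```

```text
([442.0, 4.1], [433, 0, 19, 10, 162])
([476.8, 7.8], [469, 2, 17, 13, 186])
([551.2, 22.5], [542, 16, 18, 14, 214])
([80.3, 27.2], [70, 20, 20, 16, 257])
([53.1, 31.6], [38, 24, 28, 19, 312])
([27.3, 60.9], [16, 52, 24, 19, 326])
([158.8, 159.2], [147, 149, 24, 22, 413])
([240.3, 196.6], [230, 187, 23, 24, 370])
([292.9, 225.0], [286, 219, 15, 15, 145])
([235.2, 270.6], [228, 263, 16, 17, 220])

([324.0, 202.3], [317, 195, 15, 16, 185])
([336.9, 240.4], [324, 228, 27, 26, 557])
([447.5, 256.4], [432, 243, 31, 28, 663])
([284.8, 274.0], [277, 267, 16, 15, 194])
```

View pics/c1.png

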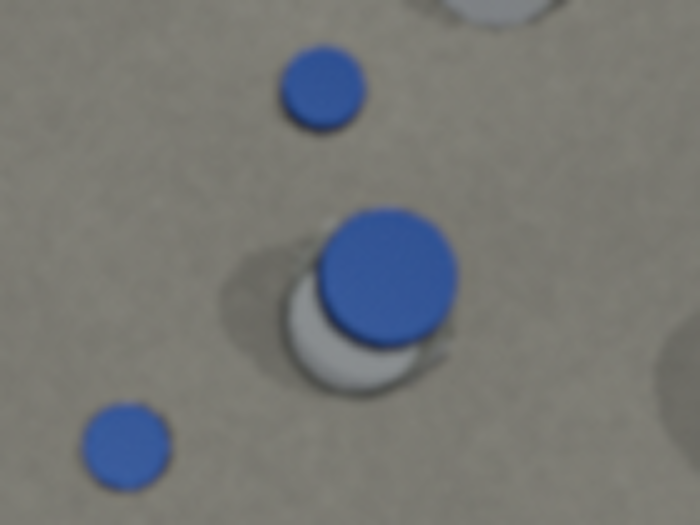

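View pics/c2.png

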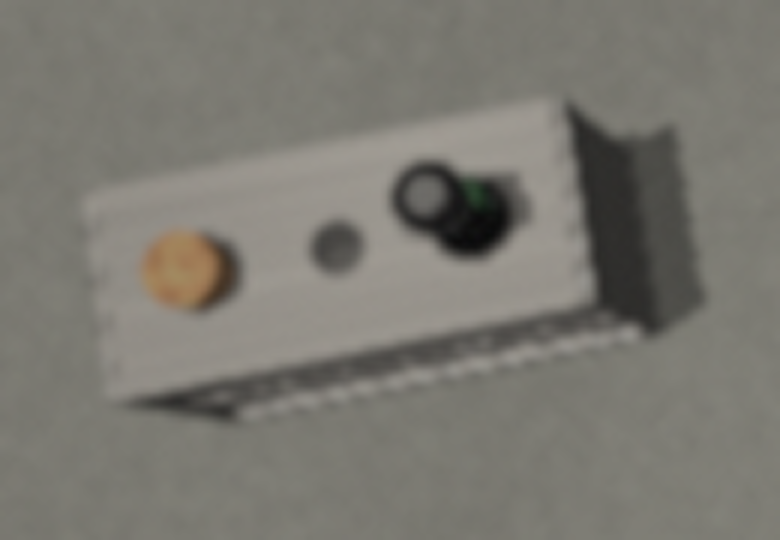

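View pics/c3.png

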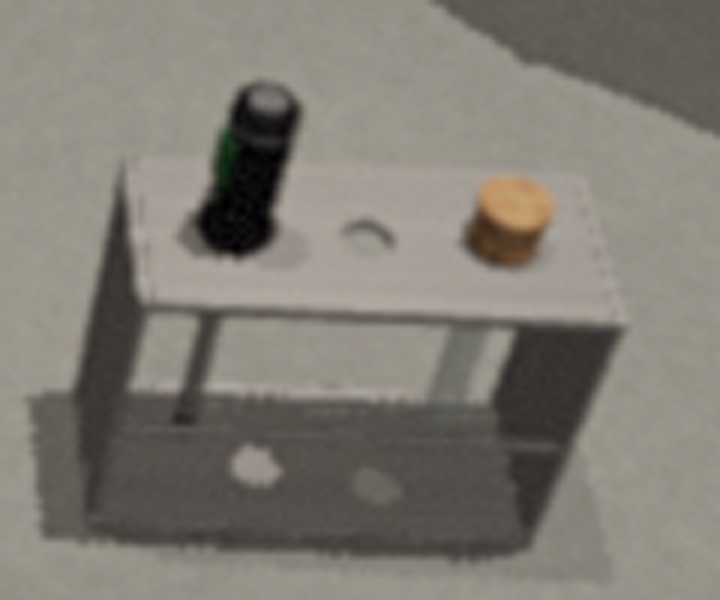

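View pics/c4.png

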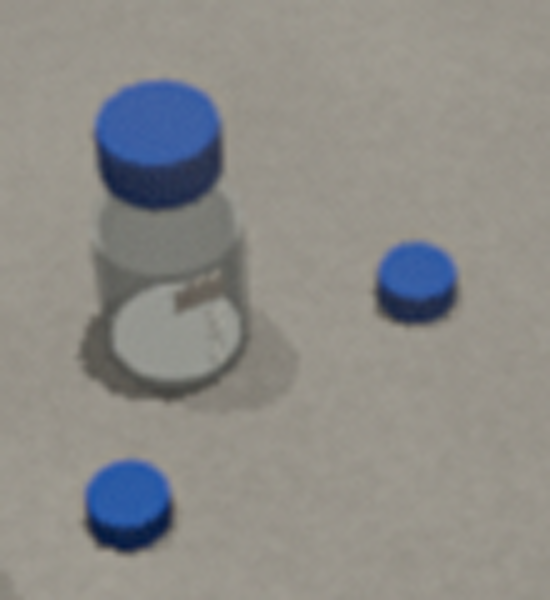

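The crop shows that the cap on the short bottle (top 337.5,240; scene 241.6,194.6) is by far the largest of the three near it, so it is the one. The probe's handle top is at top (161.5,252.8) and scene (404.7,196.2). The tube's cork and the empty hole are the other items in the rack.

```bash
python3 - <<'E'
from h import *
S,T=V("scene"),V("top")
# bright top face in scene by V
hs=cv2.cvtColor(S.im,cv2.COLOR_BGR2HSV)
m=blobs(S.im,(105,140,40),(130,255,255))[1]
r=hs[185:212,228:256];
mm=np.zeros_like(m);mm[185:212,228:256]=m[185:212,228:256]
print(np.percentile(hs[...,2][mm>0],[5,25,50,75,95]))
for th in(110,120,130):
    b=((mm>0)&(hs[...,2]>th)).astype(np.uint8)
    c=max(cv2.findContours(b,cv2.RETR_EXTERNAL,cv2.CHAIN_APPROX_NONE)[0],key=cv2.contourArea); print(th,cv2.fitEllipse(c))
ct=cv2.inRange(cv2.cvtColor(T.im,cv2.COLOR_BGR2HSV),(105,140,40),(130,255,255))
mt=np.zeros_like(ct);mt[225:257,320:355]=ct[225:257,320:355]
c=max(cv2.findContours(mt,cv2.RETR_EXTERNAL,cv2.CHAIN_APPROX_NONE)[0],key=cv2.contourArea);e=cv2.fitEllipse(c);print(e)
def rep(n,ps,pt,z):
    X,r=tri((S,T),(ps,pt));print(n,"tri",np.round(X,4),r,"planes",np.round(S.plane(ps,z),4),np.round(T.plane(pt,z),4))
rep("cap",(241.6,194.6),(337.6,240.2),.142)
a=T.plane((e[0][0]-e[1][0]/2,e[0][1]),.142);b=T.plane((e[0][0]+e[1][0]/2,e[0][1]),.142);print("diam",np.linalg.norm(a-b))
rep("probe",(404.7,196.2),(161.5,252.8),.187)
rep("cork",(360+514/6,180+200/6),(90+182/6,220+270/6),.145)
rep("capA",(293,224),(284.8,274),.015)
rep("capB",(235.6,269.3),(324,202.3),.015)
rep("tall",(160.5,156),(447.5,256.2),.18)
print("collar top",T.plane((90+478/6,220+215/6),.13), S.plane((360+236/6,180+232/6),.128))
# rack top corners top view
for p in((85,190),(550,97),(600,297),(108,400)): print("rack",np.round(T.plane((90+p[0]/6,220+p[1]/6),.125),3))
print("hole",T.plane((90+337/6,220+247/6),.125))
print("glass",T.plane((361,176),0.0),T.plane((370,157),.15))
# bottle base scene
print("base",S.plane((210+177/5,170+331/5),.0),T.plane((260+358/5,185+320/5),.0))
E
```

```text
[ 71.25 157.25 162.   163.   164.  ]
110 ((240.9730224609375, 194.657958984375), (15.415367126464844, 22.775392532348633), 85.34019470214844)
120 ((240.95045471191406, 194.58587646484375), (15.24885368347168, 22.766708374023438), 84.99502563476562)
130 ((241.0041961669922, 194.5405731201172), (15.177165985107422, 22.71005630493164), 85.96370697021484)
((336.8326416015625, 240.37106323242188), (25.518651962280273, 25.913127899169922), 105.48116302490234)
cap tri [ 0.6186 -0.0949  0.1391] [[-0.6, -0.1], [-0.6, 0.2]] planes [ 0.6211 -0.0922  0.142 ] [ 0.6186 -0.0959  0.142 ]
diam 0.049654736150685726
probe tri [0.5593 0.2317 0.1863] [[-1.1, 0.1], [-1.2, 0.1]] planes [0.5591 0.2337 0.187 ] [0.5596 0.2294 0.187 ]
cork tri [0.5338 0.318  0.1439] [[-0.9, 0.1], [-0.9, 0.1]] planes [0.5342 0.3194 0.145 ] [0.534  0.3159 0.145 ]
capA tri [0.5548 0.0021 0.0183] [[-0.2, -0.0], [-0.2, 0.1]] planes [0.5518 0.0017 0.015 ] [0.5553 0.0016 0.015 ]
capB tri [ 0.7228 -0.0718  0.0153] [[-0.3, -0.0], [-0.3, 0.1]] planes [ 0.7225 -0.0713  0.015 ] [ 0.7231 -0.0724  0.015 ]
tall tri [ 0.6003 -0.2972  0.1763] [[-0.4, -0.1], [-0.5, 0.2]] planes [ 0.6042 -0.293   0.18  ] [ 0.6001 -0.2969  0.18  ]
collar top [0.56118358 0.22808873 0.13      ] [0.56350719 0.23481511 0.128     ]
rack [0.559 0.359 0.125]
rack [0.603 0.211 0.125]
rack [0.539 0.186 0.125]
rack [0.492 0.34  0.125]
hole [0.54729293 0.27373917 0.125     ]
glass [ 0.79674526 -0.15437231  0.        ] [ 0.79118839 -0.14919148  0.15      ]
base [ 0.61454991 -0.09572106  0.        ] [ 0.62106323 -0.09773784  0.        ]
```

```bash
cat > go.py <<'E'
import sys
from h import *
o=ctrl.get_obs();R=np.array(o["tcp_rot"]);p=np.array(o["tcp_pos"])
if len(sys.argv)>3:
    d=R.T@(np.array([float(a) for a in sys.argv[1:4]])-p)*100;print("tool delta cm",np.round(d,3),"len",round(np.linalg.norm(d),2))
print("t",round(o["t"],2),"tcp",np.round(p,4),"tilt",np.round(R[:,2],4),"y",np.round(R[:,1],3),"f",np.round(o["ft_force"],2),"open",round(o["opening"],4),"j",np.round(o["joint_pos"],1))
E
python3 - <<'E'
from h import *
S,T=V("scene"),V("top")
for n,a,b in(("cap",(241.0,194.6),(336.85,240.3)),("probe",(404.3,195.8),(161.1,252.4)),("cork",(360+514/6-.4,180+200/6-.4),(90+182/6-.4,220+270/6-.4))): print(n,*tri((S,T),(a,b)))
E
python3 go.py .6195 -.095 .24
```

```text
cap [ 0.61876942 -0.09477532  0.13910065] [[0.0, 0.0], [0.0, -0.0]]
probe [0.55994916 0.23142823 0.18794809] [[-0.7, 0.1], [-0.8, 0.1]]
cork [0.53450359 0.31751359 0.14563519] [[-0.5, 0.1], [-0.5, 0.0]]
tool delta cm [-61.059 -53.349  -0.868] len 81.09
t 0.4 tcp [0.2502 0.6268 0.2312] tilt [-1.e-04 -3.e-04 -1.e+00] y [ 0.371  0.929 -0.   ] f [-0.    0.4  -0.51] open 0.0854 j [-73.   33.    1.4  82.3  -0.9  64.7  -3.2]
```

Heights agree with the sizes given (cap top 139 against 142 mm, handle top 188 against 187, cork 145.6 against 145). Moving to above the cap.

Request:
jog_arm(commands=[{"x":-2.78,"y":-2.42,"z":-0.3,"grip":8.5},{"x":-2.78,"y":-2.42,"z":-0.3,"grip":8.5},{"x":-2.78,"y":-2.42,"z":-0.3,"grip":8.5},{"x":-2.78,"y":-2.42,"z":-0.3,"grip":8.5},{"x":-2.78,"y":-2.42,"z":-0.3,"grip":8.5},{"x":-2.78,"y":-2.42,"z":-0.3,"grip":8.5},{"x":-2.78,"y":-2.42,"z":-0.3,"grip":8.5},{"x":-2.78,"y":-2.42,"z":-0.3,"grip":8.5}])

```text
invalid input at $.commands[0]: expected keys grip, x, y, z, turn
```

```bash
python3 go.py .6195 -.095 .24
```

```text
tool delta cm [-61.059 -53.349  -0.868] len 81.09
t 0.4 tcp [0.2502 0.6268 0.2312] tilt [-1.e-04 -3.e-04 -1.e+00] y [ 0.371  0.929 -0.   ] f [-0.    0.4  -0.51] open 0.0854 j [-73.   33.    1.4  82.3  -0.9  64.7  -3.2]
```

Request:
jog_arm(commands=[{"grip":8.5,"x":-2.78,"y":-2.42,"z":-0.3,"turn":0},{"grip":8.5,"x":-2.78,"y":-2.42,"z":-0.3,"turn":0},{"grip":8.5,"x":-2.78,"y":-2.42,"z":-0.3,"turn":0},{"grip":8.5,"x":-2.78,"y":-2.42,"z":-0.3,"turn":0},{"grip":8.5,"x":-2.78,"y":-2.42,"z":-0.3,"turn":0},{"grip":8.5,"x":-2.78,"y":-2.42,"z":-0.3,"turn":0},{"grip":8.5,"x":-2.78,"y":-2.42,"z":-0.3,"turn":0},{"grip":8.5,"x":-2.78,"y":-2.42,"z":-0.3,"turn":0}])

```text
t: 1.07
tcp_pos: [0.3856, 0.363, 0.2557]
tcp_rot: [[-0.929, 0.371, 0.0], [0.371, 0.929, 0.0], [-0.0, 0.001, -1.0]]
ft_force: [0.7, 0.2, 0.4]
opening: 0.0852
```

```bash
python3 go.py .6195 -.095 .24
```

```text
tool delta cm [-38.703 -33.868   1.556] len 51.45
t 1.07 tcp [0.3856 0.363  0.2557] tilt [ 3.e-04  4.e-04 -1.e+00] y [0.371 0.929 0.001] f [0.69 0.16 0.37] open 0.0852 j [-50.8  19.3   3.4 102.3  -1.3  58.4  21.4]
```

Request:
jog_arm(commands=[{"grip":8.5,"x":-2.76,"y":-2.42,"z":0,"turn":0},{"grip":8.5,"x":-2.76,"y":-2.42,"z":0,"turn":0},{"grip":8.5,"x":-2.76,"y":-2.42,"z":0,"turn":0},{"grip":8.5,"x":-2.76,"y":-2.42,"z":0,"turn":0},{"grip":8.5,"x":-2.76,"y":-2.42,"z":0,"turn":0},{"grip":8.5,"x":-2.76,"y":-2.42,"z":0,"turn":0},{"grip":8.5,"x":-2.76,"y":-2.42,"z":0,"turn":0}])

```text
t: 1.65
tcp_pos: [0.5022, 0.134, 0.2556]
tcp_rot: [[-0.929, 0.371, 0.001], [0.371, 0.929, 0.0], [-0.0, 0.0, -1.0]]
ft_force: [0.5, 1.1, -1.2]
opening: 0.0849
```

Request:
jog_arm(commands=[{"grip":8.5,"x":-2.76,"y":-2.42,"z":0,"turn":0},{"grip":8.5,"x":-2.76,"y":-2.42,"z":0,"turn":0},{"grip":8.5,"x":-2.76,"y":-2.42,"z":0,"turn":0},{"grip":8.5,"x":-2.5,"y":-2.2,"z":0.3,"turn":0},{"grip":8.5,"x":-1.5,"y":-1.3,"z":0.6,"turn":0},{"grip":8.5,"x":-1,"y":-0.9,"z":0.6,"turn":0},{"grip":8.5,"x":0,"y":0,"z":0,"turn":0}])

```text
t: 2.23
tcp_pos: [0.5819, -0.0248, 0.239]
tcp_rot: [[-0.927, 0.374, -0.001], [0.374, 0.927, -0.001], [0.001, -0.002, -1.0]]
ft_force: [-0.4, -0.9, -0.4]
opening: 0.085
```

```bash
python3 go.py .6188 -.0948 .20
```

```text
tool delta cm [-6.045 -5.099  3.902] len 8.82
t 2.23 tcp [ 0.5819 -0.0248  0.239 ] tilt [-0.0015 -0.0014 -1.    ] y [ 0.374  0.927 -0.002] f [-0.39 -0.85 -0.41] open 0.085 j [-9.3 25.  10.6 96.4 -5.1 59.1 71. ]
```

Request:
jog_arm(commands=[{"grip":8.5,"x":-1.5,"y":-1.3,"z":1,"turn":0},{"grip":8.5,"x":-1.5,"y":-1.3,"z":1,"turn":0},{"grip":8.5,"x":-1.5,"y":-1.3,"z":1,"turn":0},{"grip":8.5,"x":-1,"y":-0.8,"z":0.9,"turn":0},{"grip":8.5,"x":-0.5,"y":-0.4,"z":0,"turn":0},{"grip":8.5,"x":0,"y":0,"z":0,"turn":0},{"grip":8.5,"x":0,"y":0,"z":0,"turn":0}])

```text
t: 2.82
tcp_pos: [0.6185, -0.0902, 0.2016]
tcp_rot: [[-0.929, 0.37, -0.0], [0.37, 0.929, 0.001], [0.0, 0.001, -1.0]]
ft_force: [-0.7, -0.3, -0.5]
opening: 0.0845
```

```bash
python3 go.py .6188 -.0948 .115; python3 - <<'E'
from h import *
S,T=V("scene"),V("top")
crop(S,170,90,150,150,4,"d1");crop(T,260,170,150,130,5,"d2")
E
```

```text
tool delta cm [-0.197 -0.426  8.661] len 8.67
t 2.82 tcp [ 0.6185 -0.0902  0.2016] tilt [-0.e+00  8.e-04 -1.e+00] y [0.37  0.929 0.001] f [-0.71 -0.27 -0.55] open 0.0845 j [-2.4 30.5 10.3 93.  -6.3 57.1 78.2]
```

View pics/d1.png

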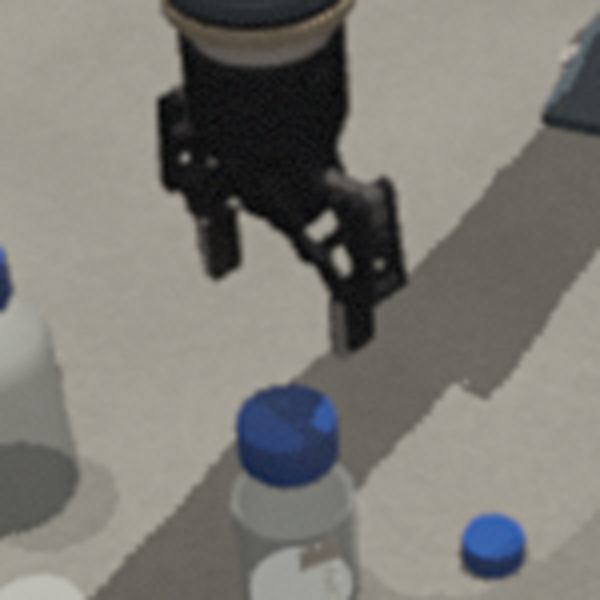

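View pics/d2.png

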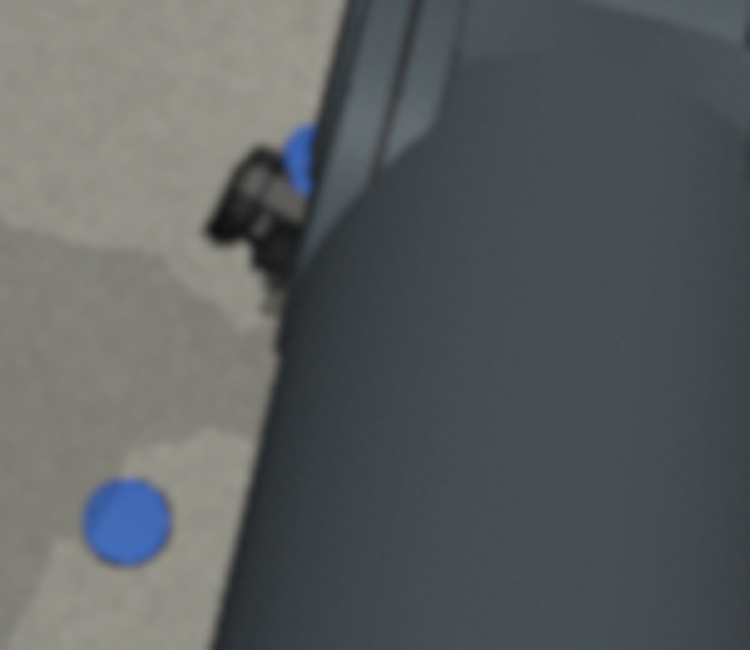

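The fingertips (crop 222,275 and 350,350) straddle the cap at (288,420). Descending after a small correction.

Request:
jog_arm(commands=[{"grip":8.5,"x":-0.1,"y":-0.2,"z":0.6,"turn":0},{"grip":8.5,"x":-0.1,"y":-0.23,"z":0.8,"turn":0},{"grip":8.5,"x":0,"y":0,"z":0.8,"turn":0},{"grip":8.5,"x":0,"y":0,"z":0.8,"turn":0},{"grip":8.5,"x":0,"y":0,"z":0.4,"turn":0},{"grip":8.5,"x":0,"y":0,"z":0,"turn":0}])

```text
t: 3.42
tcp_pos: [0.6181, -0.096, 0.1657]
tcp_rot: [[-0.929, 0.371, -0.002], [0.371, 0.929, 0.0], [0.002, -0.001, -1.0]]
ft_force: [-0.1, -0.6, 0.3]
opening: 0.0847
```

```bash
python3 go.py .6188 -.0948 .115
```

```text
tool delta cm [-0.036  0.138  5.07 ] len 5.07
t 3.42 tcp [ 0.6181 -0.096   0.1657] tilt [-2.4e-03  3.0e-04 -1.0e+00] y [ 0.371  0.929 -0.001] f [-0.12 -0.62  0.33] open 0.0847 j [-1.6 32.6  9.9 95.3 -6.7 52.8 79.1]
```

Request:
jog_arm(commands=[{"grip":8.5,"x":0,"y":0.06,"z":0.8,"turn":0},{"grip":8.5,"x":0,"y":0,"z":1,"turn":0},{"grip":8.5,"x":0,"y":0,"z":1,"turn":0},{"grip":8.5,"x":0,"y":0,"z":1,"turn":0},{"grip":8.5,"x":0,"y":0,"z":0.8,"turn":0},{"grip":8.5,"x":0,"y":0,"z":0.4,"turn":0},{"grip":8.5,"x":0,"y":0,"z":0,"turn":0}])

```text
t: 4.0
tcp_pos: [0.6184, -0.0955, 0.1159]
tcp_rot: [[-0.929, 0.371, -0.002], [0.371, 0.929, 0.0], [0.002, -0.001, -1.0]]
ft_force: [0.2, -0.1, -1.0]
opening: 0.0846
```

```bash
python3 go.py .6188 -.0948 .115;  python3 - <<'E'
from h import *
S=V("scene")
crop(S,170,110,150,150,4,"d3")
E
```

```text
tool delta cm [-0.009  0.082  0.093] len 0.12
t 4.0 tcp [ 0.6184 -0.0955  0.1159] tilt [-2.e-03  2.e-04 -1.e+00] y [ 0.371  0.929 -0.001] f [ 0.2  -0.1  -1.02] open 0.0846 j [-1.2 35.8  9.2 98.2 -7.4 46.7 79.6]
```

View pics/d3.png

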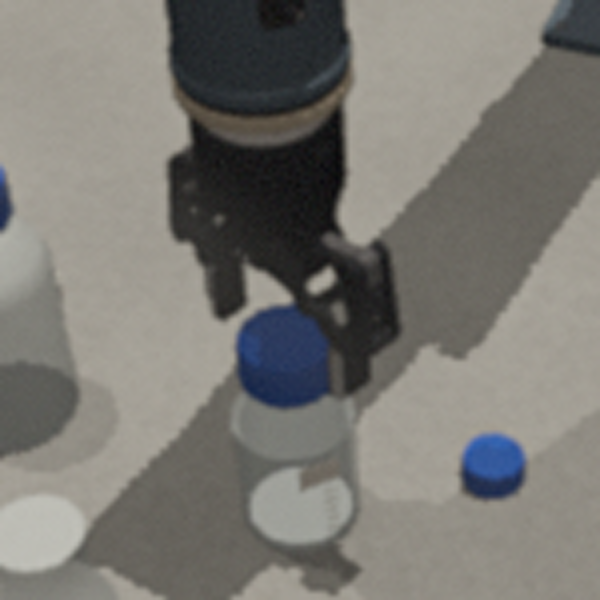

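The fingers straddle the cap; closing gradually.

Request:
jog_arm(commands=[{"grip":7,"x":0,"y":0,"z":0,"turn":0},{"grip":6.4,"x":0,"y":0,"z":0,"turn":0},{"grip":6.0,"x":0,"y":0,"z":0,"turn":0},{"grip":5.7,"x":0,"y":0,"z":0,"turn":0},{"grip":5.5,"x":0,"y":0,"z":0,"turn":0},{"grip":5.3,"x":0,"y":0,"z":0,"turn":0},{"grip":5,"x":0,"y":0,"z":0,"turn":0},{"grip":4.8,"x":0,"y":0,"z":0,"turn":0}])

```text
t: 4.72
tcp_pos: [0.6194, -0.0956, 0.1181]
tcp_rot: [[-0.929, 0.371, 0.001], [0.371, 0.929, 0.0], [-0.001, 0.001, -1.0]]
ft_force: [-1.6, 0.7, 6.8]
opening: 0.0516
```

Request:
jog_arm(commands=[{"grip":4.8,"x":0,"y":0,"z":0,"turn":0},{"grip":4.8,"x":0,"y":0,"z":0,"turn":0},{"grip":4.8,"x":0,"y":0,"z":0,"turn":0},{"grip":4.8,"x":0,"y":0,"z":0,"turn":0}])

```text
t: 5.05
tcp_pos: [0.6194, -0.0956, 0.1181]
tcp_rot: [[-0.929, 0.371, 0.001], [0.371, 0.929, 0.0], [-0.001, 0.0, -1.0]]
ft_force: [-1.8, 1.4, 6.5]
opening: 0.0517
```

```bash
python3 go.py .6188 -.0948 .115;  python3 - <<'E'
from h import *
S=V("scene")
crop(S,170,110,150,150,4,"d4")
E
```

```text
tool delta cm [0.082 0.052 0.31 ] len 0.32
t 5.05 tcp [ 0.6194 -0.0956  0.1181] tilt [ 1.e-03  1.e-04 -1.e+00] y [0.371 0.929 0.   ] f [-1.8   1.36  6.51] open 0.0517 j [-1.2 35.7  9.2 98.1 -7.4 46.8 79.6]
```

View pics/d4.png

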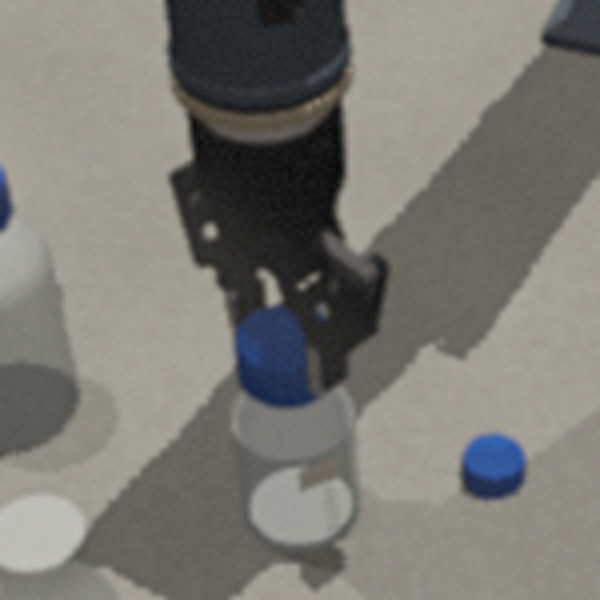

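Gripped (opening 52 mm). Lifting slowly straight up.

Request:
jog_arm(commands=[{"grip":4.8,"x":0,"y":0,"z":-0.2,"turn":0},{"grip":4.8,"x":0,"y":0,"z":-0.4,"turn":0},{"grip":4.8,"x":0,"y":0,"z":-0.5,"turn":0},{"grip":4.8,"x":0,"y":0,"z":-0.6,"turn":0},{"grip":4.8,"x":0,"y":0,"z":-0.8,"turn":0},{"grip":4.8,"x":0,"y":0,"z":-0.8,"turn":0},{"grip":4.8,"x":0,"y":0,"z":-0.8,"turn":0},{"grip":4.8,"x":0,"y":0,"z":-0.8,"turn":0}])

```text
t: 5.77
tcp_pos: [0.6192, -0.0956, 0.1674]
tcp_rot: [[-0.929, 0.371, 0.0], [0.371, 0.929, -0.0], [-0.0, 0.0, -1.0]]
ft_force: [0.2, -0.1, -0.6]
opening: 0.0516
```

```bash
python3 go.py .66 .07 .20;  python3 - <<'E'
from h import *
S=V("scene")
crop(S,170,90,150,150,4,"d5")
E
```

```text
tool delta cm [ 2.347 16.898 -3.258] len 17.37
t 5.77 tcp [ 0.6192 -0.0956  0.1674] tilt [ 5.e-04 -1.e-04 -1.e+00] y [0.371 0.929 0.   ] f [ 0.21 -0.13 -0.64] open 0.0516 j [-1.7 32.5 10.  95.2 -6.7 52.9 79. ]
```

View pics/d5.png

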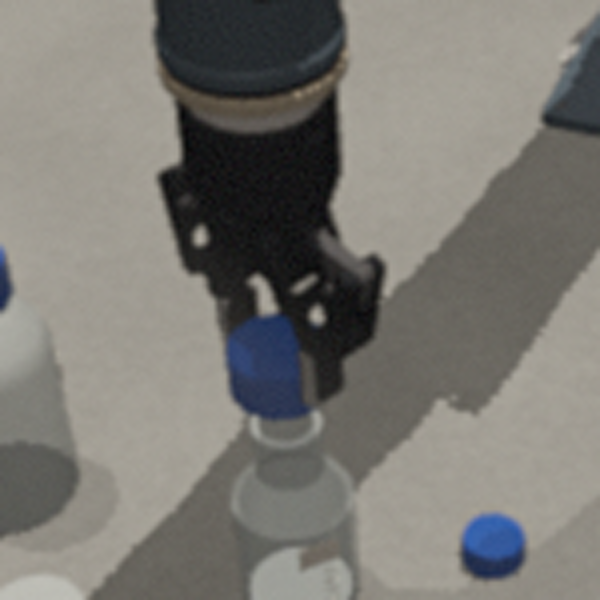

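The cap is off and the bare neck shows at crop (286,430). Moving to the free spot near (0.66, 0.07).

Request:
jog_arm(commands=[{"grip":4.8,"x":0,"y":0,"z":-1,"turn":0},{"grip":4.8,"x":0,"y":0.8,"z":-1,"turn":0},{"grip":4.8,"x":0.2,"y":1.6,"z":-0.5,"turn":0},{"grip":4.8,"x":0.4,"y":2.4,"z":0,"turn":0},{"grip":4.8,"x":0.4,"y":2.6,"z":0,"turn":0},{"grip":4.8,"x":0.4,"y":2.6,"z":0,"turn":0},{"grip":4.8,"x":0.4,"y":2.6,"z":0,"turn":0},{"grip":4.8,"x":0.35,"y":2.2,"z":0.6,"turn":0}])

```text
t: 6.48
tcp_pos: [0.655, 0.0529, 0.187]
tcp_rot: [[-0.929, 0.369, 0.002], [0.369, 0.929, 0.001], [-0.002, 0.002, -1.0]]
ft_force: [0.7, 1.0, -0.0]
opening: 0.0521
```

Request:
jog_arm(commands=[{"grip":4.8,"x":0.2,"y":1.4,"z":1.5,"turn":0},{"grip":4.8,"x":0,"y":0.7,"z":2,"turn":0},{"grip":4.8,"x":0,"y":0,"z":2.5,"turn":0},{"grip":4.8,"x":0,"y":0,"z":2.5,"turn":0},{"grip":4.8,"x":0,"y":0,"z":2,"turn":0},{"grip":4.8,"x":0,"y":0,"z":1,"turn":0},{"grip":4.8,"x":0,"y":0,"z":0,"turn":0}])

```text
t: 7.07
tcp_pos: [0.6587, 0.0706, 0.0683]
tcp_rot: [[-0.929, 0.37, -0.004], [0.37, 0.929, -0.0], [0.003, -0.002, -1.0]]
ft_force: [-1.2, 0.1, -0.7]
opening: 0.0516
```

```bash
python3 go.py .66 .07 .006;  python3 - <<'E'
from h import *
S=V("scene")
crop(S,210,70,180,150,4,"d6")
E
```

```text
tool delta cm [-0.167 -0.     6.233] len 6.24
t 7.07 tcp [0.6587 0.0706 0.0683] tilt [-3.7e-03 -3.0e-04 -1.0e+00] y [ 0.37   0.929 -0.002] f [-1.23  0.09 -0.74] open 0.0516 j [-15.1  41.7   8.5  94.3  -8.1  44.8  65.2]
```

View pics/d6.png

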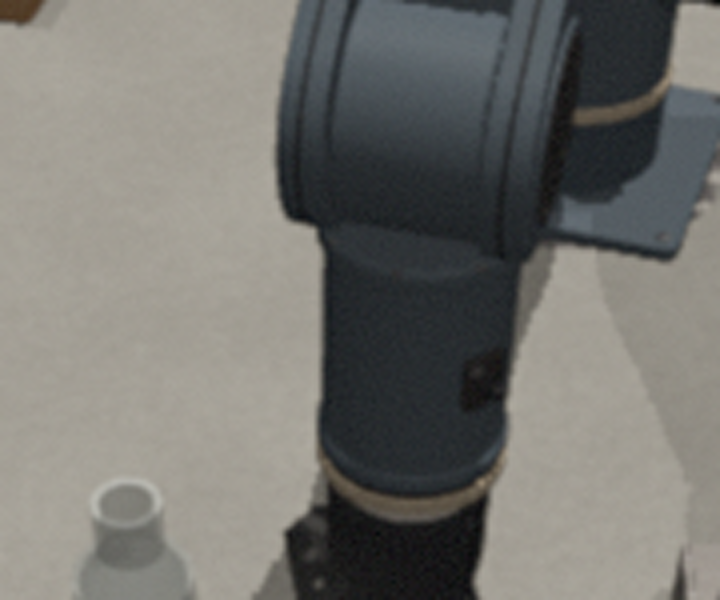

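The bottle stands open, its mouth at crop (127,505). Lowering, then creeping.

Request:
jog_arm(commands=[{"grip":4.8,"x":0,"y":0,"z":1,"turn":0},{"grip":4.8,"x":0,"y":0,"z":1,"turn":0},{"grip":4.8,"x":0,"y":0,"z":1,"turn":0},{"grip":4.8,"x":0,"y":0,"z":0.8,"turn":0},{"grip":4.8,"x":0,"y":0,"z":0.6,"turn":0},{"grip":4.8,"x":0,"y":0,"z":0.4,"turn":0},{"grip":4.8,"x":0,"y":0,"z":0,"turn":0},{"grip":4.8,"x":0,"y":0,"z":0,"turn":0}])

```text
t: 7.78
tcp_pos: [0.6598, 0.07, 0.0222]
tcp_rot: [[-0.929, 0.371, -0.0], [0.371, 0.929, -0.0], [0.0, -0.0, -1.0]]
ft_force: [0.0, -0.3, -0.0]
opening: 0.0519
```

```bash
python3 go.py .66 .07 .005;  python3 - <<'E'
from h import *
S=V("scene")
crop(S,250,140,130,110,6,"d7")
E
```

```text
tool delta cm [-0.017  0.004  1.716] len 1.72
t 7.78 tcp [0.6598 0.07   0.0222] tilt [-3.e-04 -1.e-04 -1.e+00] y [ 0.371  0.929 -0.   ] f [ 0.03 -0.29 -0.01] open 0.0519 j [-14.6  45.    7.7  96.   -8.6  39.6  65.7]
```

View pics/d7.png

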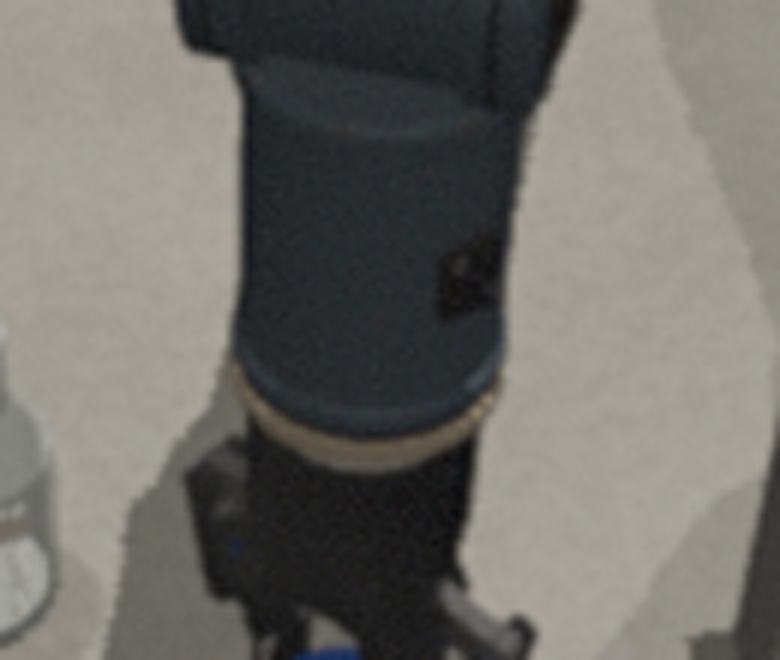

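Lowering 1.2 cm, then creeping in millimetres while watching the force.

Request:
jog_arm(commands=[{"grip":4.8,"x":0,"y":0,"z":0.3,"turn":0},{"grip":4.8,"x":0,"y":0,"z":0.3,"turn":0},{"grip":4.8,"x":0,"y":0,"z":0.2,"turn":0},{"grip":4.8,"x":0,"y":0,"z":0.2,"turn":0},{"grip":4.8,"x":0,"y":0,"z":0.1,"turn":0},{"grip":4.8,"x":0,"y":0,"z":0.1,"turn":0},{"grip":4.8,"x":0,"y":0,"z":0,"turn":0},{"grip":4.8,"x":0,"y":0,"z":0,"turn":0}])

```text
t: 8.5
tcp_pos: [0.6599, 0.0701, 0.0103]
tcp_rot: [[-0.929, 0.371, -0.0], [0.371, 0.929, 0.0], [0.0, -0.0, -1.0]]
ft_force: [-0.0, 0.3, 0.1]
opening: 0.0514
```

```bash
python3 go.py .66 .07 .005;  python3 - <<'E'
from h import *
S=V("scene")
crop(S,250,190,130,110,6,"d8")
E
```

```text
tool delta cm [-0.012 -0.002  0.526] len 0.53
t 8.5 tcp [0.6599 0.0701 0.0103] tilt [-1.e-04  0.e+00 -1.e+00] y [ 0.371  0.929 -0.   ] f [-0.    0.3   0.08] open 0.0514 j [-14.5  45.9   7.5  96.3  -8.7  38.4  65.8]
```

View pics/d8.png

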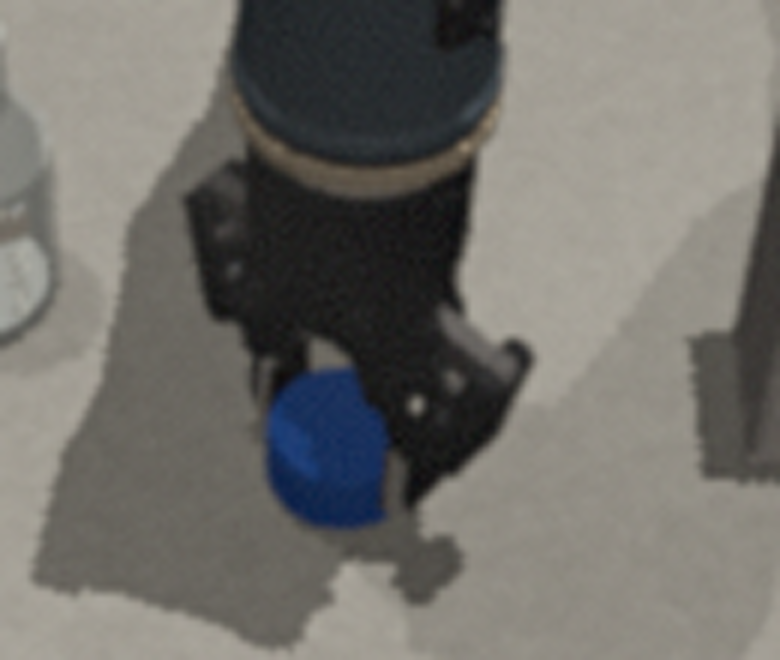

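Request:
jog_arm(commands=[{"grip":4.8,"x":0,"y":0,"z":0.1,"turn":0},{"grip":4.8,"x":0,"y":0,"z":0.1,"turn":0},{"grip":4.8,"x":0,"y":0,"z":0.1,"turn":0},{"grip":4.8,"x":0,"y":0,"z":0.05,"turn":0},{"grip":4.8,"x":0,"y":0,"z":0,"turn":0}])

```text
t: 8.97
tcp_pos: [0.6598, 0.07, 0.0066]
tcp_rot: [[-0.929, 0.371, -0.0], [0.371, 0.929, -0.0], [0.0, -0.0, -1.0]]
ft_force: [0.0, -0.1, 0.1]
opening: 0.0515
```

Request:
jog_arm(commands=[{"grip":4.8,"x":0,"y":0,"z":0.05,"turn":0},{"grip":4.8,"x":0,"y":0,"z":0.05,"turn":0},{"grip":4.8,"x":0,"y":0,"z":0,"turn":0}])

```text
t: 9.22
tcp_pos: [0.6598, 0.0701, 0.0057]
tcp_rot: [[-0.929, 0.371, -0.0], [0.371, 0.929, -0.0], [0.0, -0.0, -1.0]]
ft_force: [0.1, -0.8, -0.9]
opening: 0.0518
```

Request:
jog_arm(commands=[{"grip":4.8,"x":0,"y":0,"z":0.05,"turn":0},{"grip":4.8,"x":0,"y":0,"z":0.03,"turn":0},{"grip":4.8,"x":0,"y":0,"z":0,"turn":0}])

```text
t: 9.47
tcp_pos: [0.6599, 0.0701, 0.0052]
tcp_rot: [[-0.929, 0.371, 0.0], [0.371, 0.929, 0.0], [-0.0, 0.0, -1.0]]
ft_force: [-0.3, -0.4, 2.2]
opening: 0.052
```

Request:
jog_arm(commands=[{"grip":4.8,"x":0,"y":0,"z":0.03,"turn":0},{"grip":4.8,"x":0,"y":0,"z":0.03,"turn":0},{"grip":4.8,"x":0,"y":0,"z":0,"turn":0}])

```text
t: 9.72
tcp_pos: [0.6599, 0.0701, 0.0051]
tcp_rot: [[-0.929, 0.371, 0.0], [0.371, 0.929, 0.0], [-0.0, 0.0, -1.0]]
ft_force: [-2.6, -0.9, 8.1]
opening: 0.0515
```

Contact came at TCP z = 5.2 mm, as predicted. I'll back off the press slightly, then open slowly.

Request:
jog_arm(commands=[{"grip":4.8,"x":0,"y":0,"z":-0.05,"turn":0},{"grip":5.0,"x":0,"y":0,"z":0,"turn":0},{"grip":5.3,"x":0,"y":0,"z":0,"turn":0},{"grip":5.6,"x":0,"y":0,"z":0,"turn":0},{"grip":6,"x":0,"y":0,"z":0,"turn":0},{"grip":6.6,"x":0,"y":0,"z":0,"turn":0},{"grip":7.2,"x":0,"y":0,"z":0,"turn":0},{"grip":7.5,"x":0,"y":0,"z":0,"turn":0}])

```text
t: 10.38
tcp_pos: [0.6599, 0.07, 0.0048]
tcp_rot: [[-0.929, 0.371, -0.0], [0.371, 0.929, -0.0], [0.0, -0.0, -1.0]]
ft_force: [0.1, 0.4, 0.2]
opening: 0.075
```

Request:
jog_arm(commands=[{"grip":7.5,"x":0,"y":0,"z":0,"turn":0},{"grip":7.5,"x":0,"y":0,"z":0,"turn":0},{"grip":7.5,"x":0,"y":0,"z":0,"turn":0}])

```text
t: 10.63
tcp_pos: [0.6599, 0.07, 0.0049]
tcp_rot: [[-0.929, 0.371, -0.0], [0.371, 0.929, -0.0], [0.0, -0.0, -1.0]]
ft_force: [-0.3, -0.8, 0.3]
opening: 0.0753
```

```bash
python3 go.py .66 .07 .06;  python3 - <<'E'
from h import *
S=V("scene")
crop(S,250,190,130,110,6,"d9")
E
```

```text
tool delta cm [-1.100e-02  3.000e-03 -5.511e+00] len 5.51
t 10.63 tcp [0.6599 0.07   0.0049] tilt [-0. -0. -1.] y [ 0.371  0.929 -0.   ] f [-0.35 -0.82  0.28] open 0.0753 j [-14.5  46.3   7.4  96.4  -8.8  37.8  65.9]
```

View pics/d9.png

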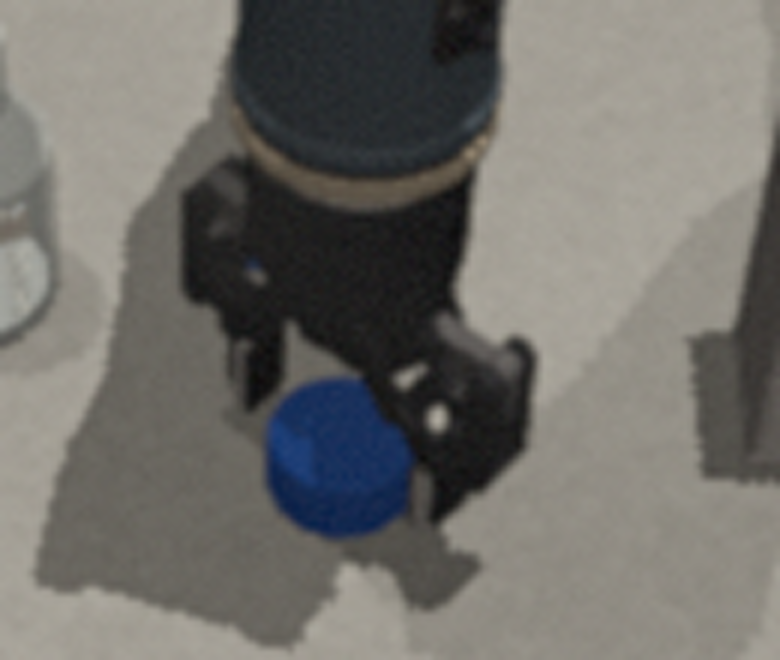

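The cap sits flat and is released. Retreating upward.

Request:
jog_arm(commands=[{"grip":7.8,"x":0,"y":0,"z":-0.3,"turn":0},{"grip":8,"x":0,"y":0,"z":-0.8,"turn":0},{"grip":8,"x":0,"y":0,"z":-1.5,"turn":0},{"grip":8,"x":0,"y":0,"z":-2.5,"turn":0},{"grip":8,"x":0,"y":0,"z":-3,"turn":0},{"grip":8,"x":0,"y":0,"z":-3.5,"turn":0},{"grip":8,"x":0,"y":0,"z":-3.5,"turn":0},{"grip":8,"x":0,"y":0,"z":-3.5,"turn":0}])

```text
t: 11.35
tcp_pos: [0.6596, 0.0699, 0.1935]
tcp_rot: [[-0.929, 0.371, 0.0], [0.371, 0.929, -0.0], [-0.0, 0.0, -1.0]]
ft_force: [1.8, -0.2, 0.7]
opening: 0.0801
```

Request:
jog_arm(commands=[{"grip":7,"x":0,"y":0,"z":-3.5,"turn":0},{"grip":7,"x":0,"y":0,"z":-2.5,"turn":0},{"grip":7,"x":0,"y":0,"z":-1,"turn":0},{"grip":6,"x":0,"y":0,"z":0,"turn":0}])

```text
t: 11.68
tcp_pos: [0.661, 0.07, 0.2646]
tcp_rot: [[-0.929, 0.371, 0.006], [0.371, 0.929, 0.001], [-0.005, 0.003, -1.0]]
ft_force: [0.4, 0.3, 0.2]
opening: 0.0602
```

```bash
python3 go.py .56 .2306 .24;  python3 - <<'E'
from h import *
S=V("scene");T=V("top")
cv2.imwrite("pics/e1.png",S.im);cv2.imwrite("pics/e2.png",T.im)
E
```

```text
tool delta cm [15.352 11.161  2.416] len 19.13
t 11.68 tcp [0.661  0.07   0.2646] tilt [ 5.5e-03  9.0e-04 -1.0e+00] y [0.371 0.929 0.003] f [0.43 0.33 0.21] open 0.0602 j [-16.5  31.   11.   81.8  -6.1  67.5  63.5]
```

View pics/e1.png

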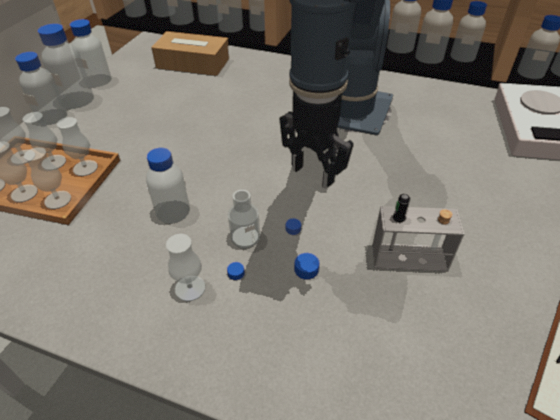

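View pics/e2.png

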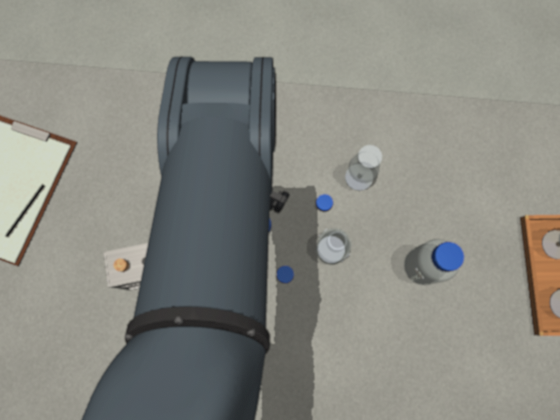

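The cap stands flat on the bench at scene (306,265), and the open bottle's mouth is at scene (242,199) and top (336,242). I'll measure the mouth rim now, while both views are clear.

```bash
python3 - <<'E'
from h import *
S=V("scene");T=V("top")
a=S.im[180:260,205:285];b=T.im[215:275,295:375]
cv2.imwrite("pics/f1.png",cv2.resize(a,None,fx=7,fy=7,interpolation=cv2.INTER_CUBIC))
cv2.imwrite("pics/f2.png",cv2.resize(b,None,fx=9,fy=9,interpolation=cv2.INTER_CUBIC))
X=T.plane((324,202.3),.015)
print(S.plane((306,264),.029))
E
```

```text
[0.66626651 0.07103787 0.029     ]
```

View pics/f1.png

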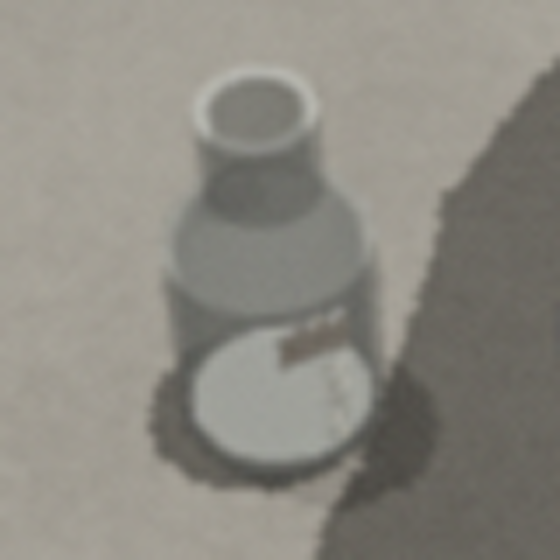

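View pics/f2.png

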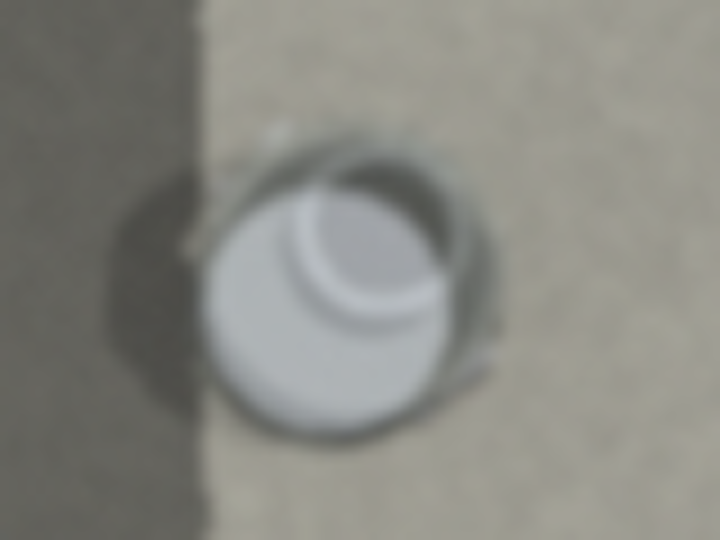

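```bash
python3 - <<'E'
from h import *
S=V("scene");T=V("top")
print(tri((S,T),((241.2,195.4),(336.95,240.1))),S.plane((241.2,195.4),.138),T.plane((336.95,240.1),.138))
# floor discs at z=.006 (59mm dia): scene & top
print(S.plane((205+283/7-.43,180+395/7-.43),.006),T.plane((295+327/9-.44,215+310/9-.44),.006))
E
```

```text
(array([ 0.61931366, -0.09469043,  0.13732542]), [[-0.2, -0.0], [-0.2, 0.1]]) [ 0.61988039 -0.09396229  0.138     ] [ 0.61934163 -0.09499692  0.138     ]
[ 0.61905961 -0.09439655  0.006     ] [ 0.6200429  -0.09564951  0.006     ]
```

The mouth is at (0.6195, −0.0947, 0.137), in agreement with the floor disc, the cap grip and the 138 mm height. The probe is at (0.560, 0.231): its distance to the cork is 90.3 mm (90 expected) and the midpoint falls on the empty hole. Going over the probe.

Request:
jog_arm(commands=[{"grip":6,"x":1.5,"y":1.1,"z":0,"turn":0},{"grip":6,"x":2.4,"y":1.75,"z":0,"turn":0},{"grip":6,"x":2.6,"y":1.9,"z":0,"turn":0},{"grip":6,"x":2.6,"y":1.9,"z":0,"turn":0},{"grip":6,"x":2.6,"y":1.9,"z":0,"turn":0},{"grip":6,"x":2.1,"y":1.5,"z":0.5,"turn":0},{"grip":6,"x":1.2,"y":0.9,"z":0.5,"turn":0},{"grip":6,"x":0,"y":0,"z":0,"turn":0}])

```text
t: 12.65
tcp_pos: [0.5585, 0.231, 0.249]
tcp_rot: [[-0.931, 0.366, -0.004], [0.366, 0.931, 0.0], [0.004, -0.001, -1.0]]
ft_force: [0.1, -0.3, -0.2]
opening: 0.0602
```

```bash
python3 go.py .56 .231 .22; python3 - <<'E'
from h import *
S=V("scene")
crop(S,340,110,140,110,5,"g1")
E
```

```text
tool delta cm [-0.154  0.057  2.897] len 2.9
t 12.65 tcp [0.5585 0.231  0.249 ] tilt [-3.6e-03  4.0e-04 -1.0e+00] y [ 0.366  0.931 -0.001] f [ 0.1  -0.28 -0.17] open 0.0602 j [-33.2  26.4   9.9  92.2  -5.1  62.   46.6]
```

View pics/g1.png

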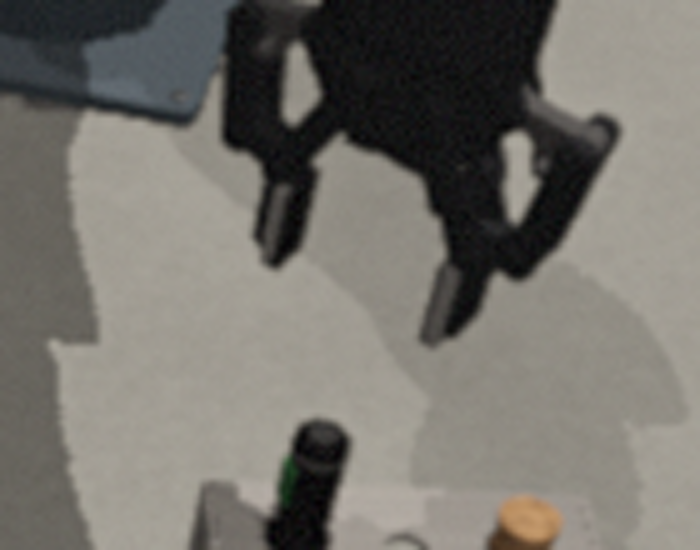

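The finger midpoint lies over the handle, allowing for the view's lean. Descending to the grip height.

Request:
jog_arm(commands=[{"grip":6,"x":-0.1,"y":0,"z":0.8,"turn":0.0},{"grip":6,"x":0,"y":0.03,"z":1,"turn":0},{"grip":6,"x":0,"y":0,"z":1,"turn":0},{"grip":6,"x":0,"y":0,"z":0.5,"turn":0},{"grip":6,"x":0,"y":0,"z":0,"turn":0},{"grip":6,"x":0,"y":0,"z":0,"turn":0}])

```text
t: 13.2
tcp_pos: [0.5622, 0.2267, 0.2173]
tcp_rot: [[-0.928, 0.371, -0.001], [0.371, 0.928, -0.001], [0.001, -0.001, -1.0]]
ft_force: [0.4, 0.1, 0.2]
opening: 0.0605
```

```bash
python3 go.py .56 .231 .142; python3 - <<'E'
from h import *
S=V("scene")
crop(S,340,110,140,110,5,"g2")
E
```

```text
tool delta cm [0.365 0.326 7.53 ] len 7.55
t 13.2 tcp [0.5622 0.2267 0.2173] tilt [-9.e-04 -6.e-04 -1.e+00] y [ 0.371  0.928 -0.001] f [0.43 0.13 0.21] open 0.0605 j [-32.6  28.1   9.7  94.6  -5.4  57.8  47. ]
```

View pics/g2.png

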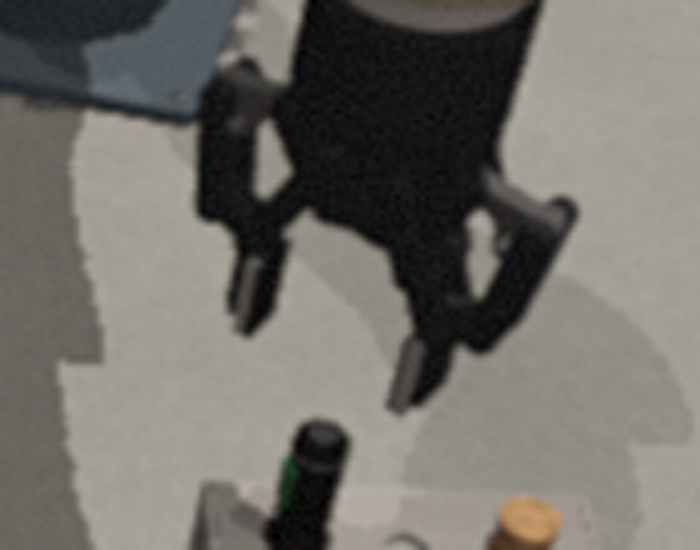

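Request:
jog_arm(commands=[{"grip":6,"x":0.2,"y":0.2,"z":0,"turn":0},{"grip":6,"x":0.17,"y":0.13,"z":0.3,"turn":0},{"grip":6,"x":0,"y":0,"z":0,"turn":0},{"grip":6,"x":0,"y":0,"z":0,"turn":0}])

```text
t: 13.58
tcp_pos: [0.5598, 0.2321, 0.2149]
tcp_rot: [[-0.929, 0.37, -0.0], [0.37, 0.929, 0.0], [0.0, 0.0, -1.0]]
ft_force: [-0.5, 1.4, 0.2]
opening: 0.0601
```

```bash
python3 go.py .56 .231 .142
```

```text
tool delta cm [-0.06  -0.095  7.291] len 7.29
t 13.58 tcp [0.5598 0.2321 0.2149] tilt [-0.e+00  1.e-04 -1.e+00] y [0.37  0.929 0.   ] f [-0.51  1.45  0.21] open 0.0601 j [-33.1  28.2   9.7  94.9  -5.4  57.4  46.6]
```

Within 1.2 mm. Descending.

Request:
jog_arm(commands=[{"grip":6,"x":0,"y":-0.07,"z":0.6,"turn":0},{"grip":6,"x":0,"y":0,"z":1,"turn":0},{"grip":6,"x":0,"y":0,"z":1.2,"turn":0},{"grip":6,"x":0,"y":0,"z":1.2,"turn":0},{"grip":6,"x":0,"y":0,"z":0.8,"turn":0},{"grip":6,"x":0,"y":0,"z":0.4,"turn":0},{"grip":6,"x":0,"y":0,"z":0,"turn":0},{"grip":6,"x":0,"y":0,"z":0,"turn":0}])

```text
t: 14.25
tcp_pos: [0.5598, 0.231, 0.1628]
tcp_rot: [[-0.929, 0.371, -0.0], [0.371, 0.929, -0.0], [0.0, -0.0, -1.0]]
ft_force: [-0.2, -0.1, -0.0]
opening: 0.0602
```

```bash
python3 go.py .56 .231 .142; python3 - <<'E'
from h import *
S=V("scene")
crop(S,340,130,140,110,5,"g3")
E
```

```text
tool delta cm [-0.018  0.006  2.084] len 2.08
t 14.25 tcp [0.5598 0.231  0.1628] tilt [-1.e-04 -1.e-04 -1.e+00] y [ 0.371  0.929 -0.   ] f [-0.2  -0.1  -0.02] open 0.0602 j [-32.6  31.2   9.   98.6  -6.   50.7  47.2]
```

View pics/g3.png

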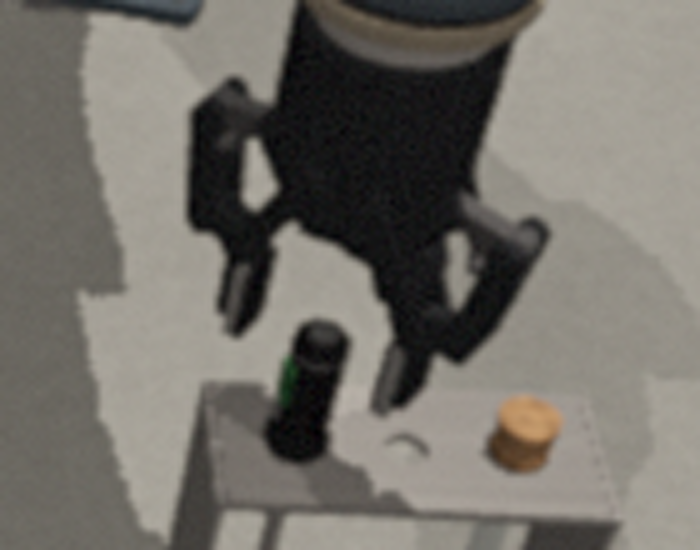

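The handle (crop 320,335) stands between the fingers (235,325 and 388,408).

Request:
jog_arm(commands=[{"grip":6,"x":0,"y":0,"z":0.6,"turn":0},{"grip":6,"x":0,"y":0,"z":0.7,"turn":0},{"grip":5,"x":0,"y":0,"z":0.5,"turn":0},{"grip":4.5,"x":0,"y":0,"z":0.2,"turn":0},{"grip":4,"x":0,"y":0,"z":0,"turn":0},{"grip":3.5,"x":0,"y":0,"z":0,"turn":0},{"grip":3.2,"x":0,"y":0,"z":0,"turn":0}])

```text
t: 14.88
tcp_pos: [0.5599, 0.2311, 0.1431]
tcp_rot: [[-0.929, 0.371, 0.0], [0.371, 0.929, 0.0], [-0.0, 0.0, -1.0]]
ft_force: [-0.0, 0.6, 0.9]
opening: 0.0318
```

```bash
python3 go.py .56 .231 .142; python3 - <<'E'
from h import *
S=V("scene")
crop(S,340,130,140,110,5,"g4")
E
```

```text
tool delta cm [-0.014 -0.006  0.105] len 0.11
t 14.88 tcp [0.5599 0.2311 0.1431] tilt [ 3.e-04  1.e-04 -1.e+00] y [0.371 0.929 0.   ] f [-0.04  0.56  0.92] open 0.0318 j [-32.4  32.4   8.7  99.9  -6.3  48.2  47.4]
```

View pics/g4.png

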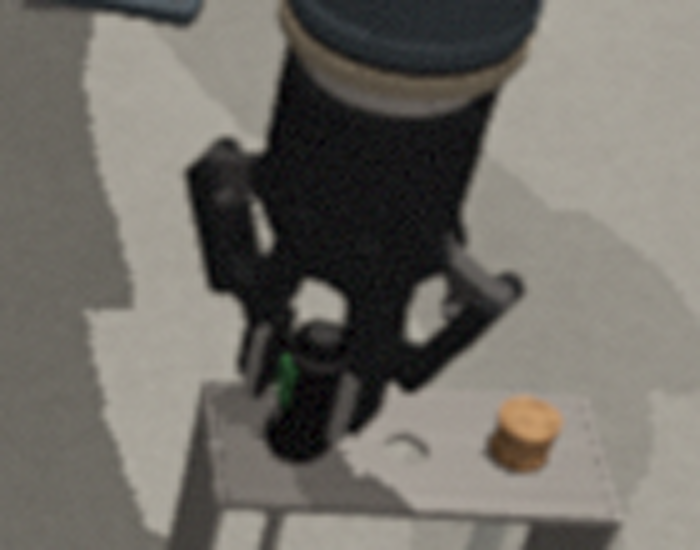

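The fingers are centred on the handle and clear of the collar. Closing.

Request:
jog_arm(commands=[{"grip":2.9,"x":0,"y":0,"z":0,"turn":0},{"grip":2.7,"x":0,"y":0,"z":0,"turn":0},{"grip":2.5,"x":0,"y":0,"z":0,"turn":0},{"grip":2.3,"x":0,"y":0,"z":0,"turn":0},{"grip":2.1,"x":0,"y":0,"z":0,"turn":0},{"grip":1.8,"x":0,"y":0,"z":0,"turn":0},{"grip":1.8,"x":0,"y":0,"z":0,"turn":0},{"grip":1.8,"x":0,"y":0,"z":0,"turn":0}])

```text
t: 15.6
tcp_pos: [0.56, 0.2313, 0.1433]
tcp_rot: [[-0.929, 0.371, 0.001], [0.371, 0.929, 0.001], [-0.0, 0.001, -1.0]]
ft_force: [0.7, 0.8, 5.5]
opening: 0.0217
```

Request:
jog_arm(commands=[{"grip":1.8,"x":0,"y":0,"z":0,"turn":0},{"grip":1.8,"x":0,"y":0,"z":0,"turn":0},{"grip":1.8,"x":0,"y":0,"z":0,"turn":0}])

```text
t: 15.85
tcp_pos: [0.56, 0.2314, 0.1433]
tcp_rot: [[-0.929, 0.371, 0.001], [0.371, 0.929, 0.001], [-0.0, 0.001, -1.0]]
ft_force: [-0.6, 1.5, 5.7]
opening: 0.0217
```

Gripped (opening 21.7 mm). Tip offset is then 128.3 mm below the TCP, so a tip at 69 mm needs TCP z ≈ 197 mm. Drawing it straight up.

Request:
jog_arm(commands=[{"grip":1.8,"x":0,"y":0,"z":-0.2,"turn":0},{"grip":1.8,"x":0,"y":0,"z":-0.5,"turn":0},{"grip":1.8,"x":0,"y":0,"z":-0.8,"turn":0},{"grip":1.8,"x":0,"y":0,"z":-1,"turn":0},{"grip":1.8,"x":0,"y":0,"z":-1,"turn":0},{"grip":1.8,"x":0,"y":0,"z":-1,"turn":0},{"grip":1.8,"x":0,"y":0,"z":-1,"turn":0},{"grip":1.8,"x":0,"y":0,"z":-1,"turn":0}])

```text
t: 16.52
tcp_pos: [0.5598, 0.2311, 0.2093]
tcp_rot: [[-0.929, 0.371, 0.001], [0.371, 0.929, 0.0], [-0.0, 0.0, -1.0]]
ft_force: [-0.3, -0.1, -1.3]
opening: 0.0214
```

```bash
python3 go.py .56 .2314 .295; python3 - <<'E'
from h import *
S=V("scene")
crop(S,340,100,140,150,4,"g5")
E
```

```text
tool delta cm [-8.000e-03  4.000e-02 -8.572e+00] len 8.57
t 16.52 tcp [0.5598 0.2311 0.2093] tilt [ 5.e-04  3.e-04 -1.e+00] y [0.371 0.929 0.   ] f [-0.26 -0.13 -1.33] open 0.0214 j [-33.   28.4   9.6  95.4  -5.5  56.6  46.7]
```

View pics/g5.png

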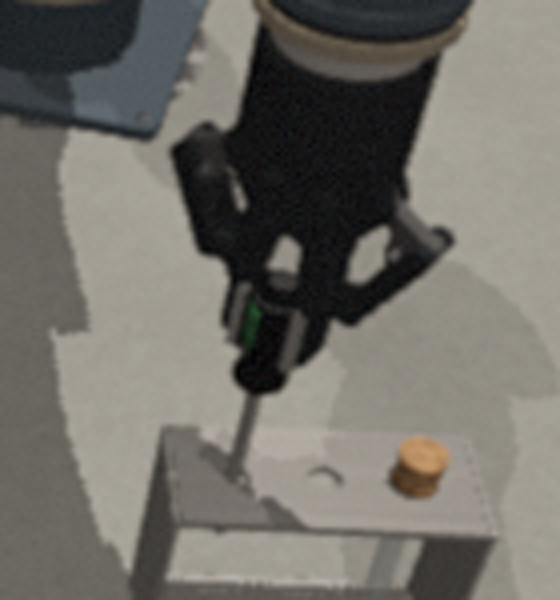

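The probe is coming up with its stem in line with the hole; continuing.

Request:
jog_arm(commands=[{"grip":1.8,"x":0,"y":0,"z":-1,"turn":0},{"grip":1.8,"x":0,"y":0,"z":-1.2,"turn":0},{"grip":1.8,"x":0,"y":0,"z":-1.4,"turn":0},{"grip":1.8,"x":0,"y":0,"z":-1.4,"turn":0},{"grip":1.8,"x":0,"y":0,"z":-1.4,"turn":0},{"grip":1.8,"x":0,"y":0,"z":-1.4,"turn":0},{"grip":1.8,"x":0,"y":0,"z":-1,"turn":0},{"grip":1.8,"x":0,"y":0,"z":-0.3,"turn":0}])

```text
t: 17.23
tcp_pos: [0.5602, 0.2312, 0.3007]
tcp_rot: [[-0.929, 0.371, 0.002], [0.371, 0.929, 0.001], [-0.001, 0.002, -1.0]]
ft_force: [0.6, 0.3, -0.9]
opening: 0.0216
```

```bash
python3 go.py .6195 -.0947 .30; python3 - <<'E'
from h import *
S=V("scene");T=V("top")
crop(S,340,60,140,150,4,"g6");cv2.imwrite("pics/g7.png",T.im)
E
```

```text
tool delta cm [-17.588 -28.068   0.055] len 33.12
t 17.23 tcp [0.5602 0.2312 0.3007] tilt [ 2.e-03  9.e-04 -1.e+00] y [0.371 0.929 0.002] f [ 0.57  0.3  -0.89] open 0.0216 j [-33.6  24.3  10.5  87.5  -4.6  68.5  45.9]
```

View pics/g6.png

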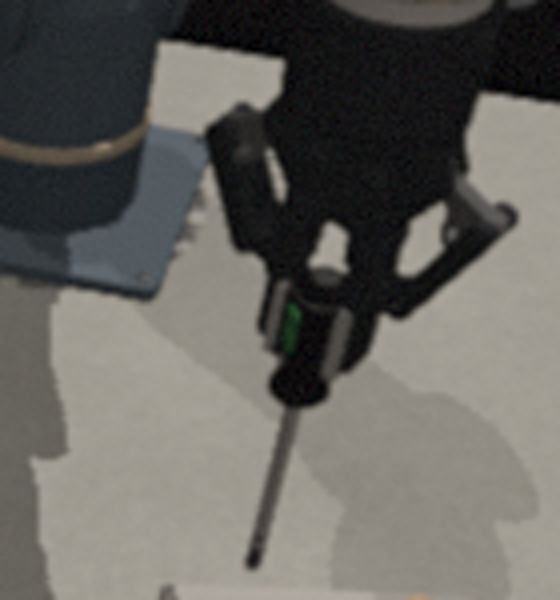

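The stem is free, tip at crop (253,565), above the rack. Moving across to over the bottle at this height.

Request:
jog_arm(commands=[{"grip":1.8,"x":-0.5,"y":-0.8,"z":0,"turn":0},{"grip":1.8,"x":-1,"y":-1.6,"z":0,"turn":0},{"grip":1.8,"x":-1.4,"y":-2.2,"z":0,"turn":0},{"grip":1.8,"x":-1.4,"y":-2.2,"z":0,"turn":0},{"grip":1.8,"x":-1.4,"y":-2.2,"z":0,"turn":0},{"grip":1.8,"x":-1.4,"y":-2.2,"z":0,"turn":0},{"grip":1.8,"x":-1.4,"y":-2.2,"z":0,"turn":0},{"grip":1.8,"x":-1.4,"y":-2.2,"z":0,"turn":0}])

```text
t: 18.0
tcp_pos: [0.5934, 0.0473, 0.2979]
tcp_rot: [[-0.929, 0.371, -0.002], [0.371, 0.929, -0.001], [0.001, -0.001, -1.0]]
ft_force: [0.4, -0.3, -1.3]
opening: 0.0215
```

Request:
jog_arm(commands=[{"grip":1.8,"x":-1.4,"y":-2.2,"z":0,"turn":0},{"grip":1.8,"x":-1.4,"y":-2.2,"z":0,"turn":0},{"grip":1.8,"x":-1.4,"y":-2.2,"z":0,"turn":0},{"grip":1.8,"x":-1.2,"y":-2.0,"z":0,"turn":0},{"grip":1.8,"x":-0.8,"y":-1.4,"z":0,"turn":0},{"grip":1.8,"x":-0.4,"y":-0.6,"z":0,"turn":0},{"grip":1.8,"x":0,"y":0,"z":0,"turn":0},{"grip":1.8,"x":0,"y":0,"z":0,"turn":0}])

```text
t: 18.67
tcp_pos: [0.6155, -0.073, 0.2982]
tcp_rot: [[-0.929, 0.371, -0.001], [0.371, 0.929, 0.001], [0.001, 0.0, -1.0]]
ft_force: [0.0, -0.0, -1.2]
opening: 0.0216
```

```bash
python3 go.py .6195 -.0947 .30
```

```text
tool delta cm [-1.173 -1.871 -0.178] len 2.22
t 18.67 tcp [ 0.6155 -0.073   0.2982] tilt [-1.2e-03  6.0e-04 -1.0e+00] y [0.371 0.929 0.   ] f [ 0.05 -0.04 -1.19] open 0.0216 j [-6.1 26.  13.7 85.5 -6.4 69.3 76.7]
```

Request:
jog_arm(commands=[{"grip":1.8,"x":-0.3,"y":-0.5,"z":0,"turn":0},{"grip":1.8,"x":-0.5,"y":-0.8,"z":0,"turn":0},{"grip":1.8,"x":-0.37,"y":-0.57,"z":0,"turn":0},{"grip":1.8,"x":0,"y":0,"z":0,"turn":0},{"grip":1.8,"x":0,"y":0,"z":0,"turn":0},{"grip":1.8,"x":0,"y":0,"z":0,"turn":0}])

```text
t: 19.17
tcp_pos: [0.6198, -0.0949, 0.2989]
tcp_rot: [[-0.929, 0.371, -0.0], [0.371, 0.929, 0.0], [0.0, 0.0, -1.0]]
ft_force: [0.3, 0.5, -1.6]
opening: 0.0217
```

```bash
python3 go.py .6195 -.0947 .30; python3 - <<'E'
from h import *
S=V("scene");T=V("top")
print(S.proj((.6195,-.0947,.172)),T.proj((.6195,-.0947,.172)),S.proj((.6195,-.0947,.138)))
crop(S,180,80,120,130,5,"i1");crop(T,260,150,150,130,5,"i2")
E
```

```text
tool delta cm [ 0.034  0.004 -0.112] len 0.12
t 19.17 tcp [ 0.6198 -0.0949  0.2989] tilt [-0.e+00  3.e-04 -1.e+00] y [0.371 0.929 0.   ] f [ 0.25  0.49 -1.64] open 0.0217 j [-4.1 26.6 13.8 84.4 -6.6 69.8 78.8]
[239.83939023 183.33565956] [338.73572953 237.20779486] [240.95673428 195.20535055]
```

View pics/i1.png

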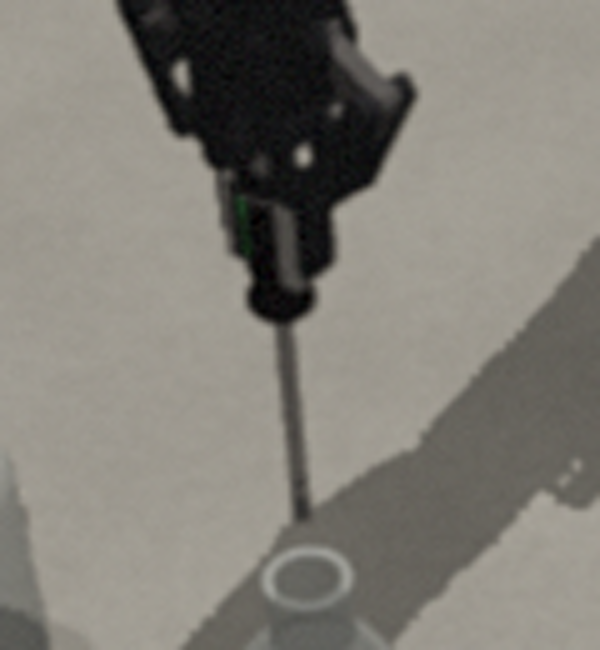

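View pics/i2.png

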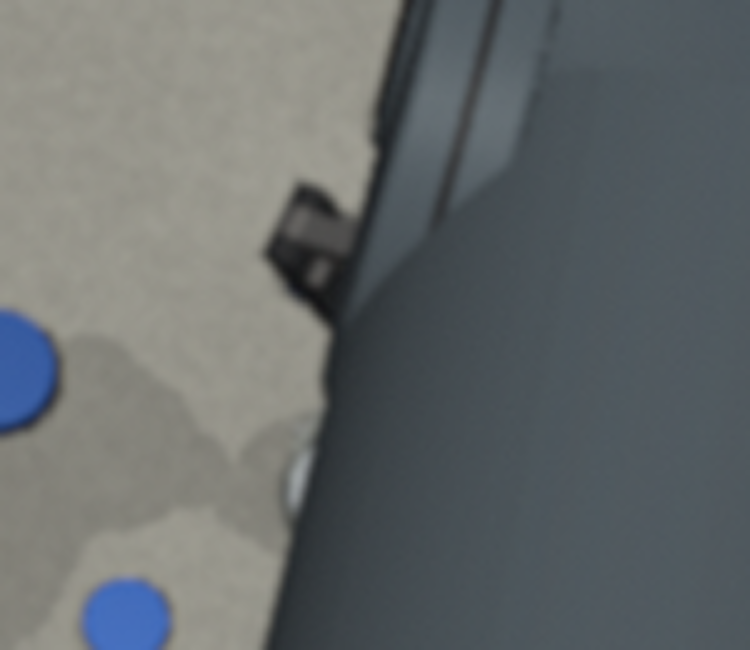

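```bash
python3 - <<'E'
from h import *
S=V("scene")
p=np.array(ctrl.get_obs()["tcp_pos"]);print(p)
for dz in(0,.05,.11,.116): print(dz,(S.proj((p[0],p[1],p[2]-.1283+dz))-[180,80]+.4)*5)
# stem dark centreline
g=cv2.cvtColor(S.im,cv2.COLOR_BGR2GRAY).astype(float)
for y in range(146,188,3):
    r=g[y,228:250]; w=np.clip(np.median(r)-r-12,0,None); print(y,round((w*np.arange(228,250)).sum()/max(w.sum(),1e-6),2),round(w.sum()),end=" | ")
for q in((.2989-.1283),.22,.27): print(q,S.proj((p[0],p[1],q)))
E
```

```text
[ 0.6198032  -0.09467644  0.29888215]
0 [301.19361869 521.68272562]
0.05 [292.4369212  428.77993091]
0.11 [280.96470555 307.06727664]
0.116 [279.75400741 294.22256649]
146 236.5 224 | 149 236.82 224 | 152 237.0 239 | 155 237.35 222 | 158 237.64 222 | 161 237.89 221 | 164 238.23 227 | 167 238.55 214 | 170 238.87 212 | 173 239.06 214 | 176 239.38 237 | 179 242.52 370 | 182 240.13 119 | 185 0.0 0 | 0.1706 [239.83812243 183.93016559]
0.22 [238.10857524 165.58080876]
0.27 [236.21414541 145.48215562]
```

The tip is where predicted (crop 302,520 against 301,522), and the stem centreline is parallel to the predicted vertical within 0.3 px. Descending slowly.

Request:
jog_arm(commands=[{"grip":1.8,"x":0.02,"y":0,"z":0.2,"turn":0},{"grip":1.8,"x":0,"y":0,"z":0.4,"turn":0},{"grip":1.8,"x":0,"y":0,"z":0.5,"turn":0},{"grip":1.8,"x":0,"y":0,"z":0.5,"turn":0},{"grip":1.8,"x":0,"y":0,"z":0.5,"turn":0},{"grip":1.8,"x":0,"y":0,"z":0.4,"turn":0},{"grip":1.8,"x":0,"y":0,"z":0,"turn":0},{"grip":1.8,"x":0,"y":0,"z":0,"turn":0}])

```text
t: 19.98
tcp_pos: [0.6195, -0.0951, 0.2736]
tcp_rot: [[-0.929, 0.371, -0.001], [0.371, 0.929, 0.0], [0.001, -0.0, -1.0]]
ft_force: [-0.5, -0.3, -0.8]
opening: 0.0216
```

```bash
python3 go.py .6195 -.0947 .1973; python3 - <<'E'
from h import *
S=V("scene")
crop(S,200,130,80,80,7,"i3")
E
```

```text
tool delta cm [5.000e-03 3.700e-02 7.626e+00] len 7.63
t 19.98 tcp [ 0.6195 -0.0951  0.2736] tilt [-7.e-04  0.e+00 -1.e+00] y [ 0.371  0.929 -0.   ] f [-0.51 -0.29 -0.77] open 0.0216 j [-4.  27.5 13.6 86.8 -6.8 66.5 79.1]
```

View pics/i3.png

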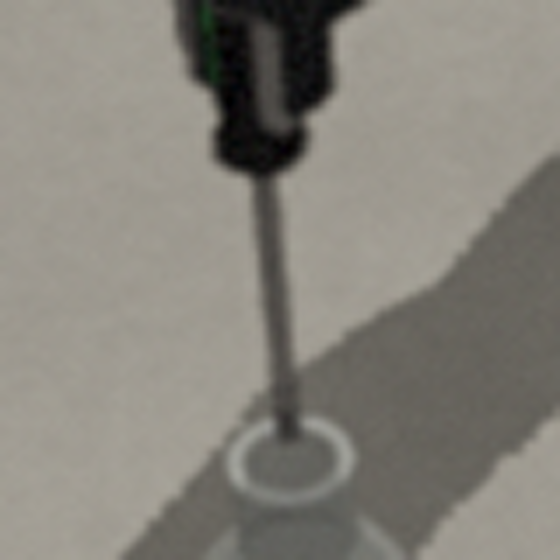

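The tip (289,438) sits 20 crop px above the mouth's centre (291,458); the 7 mm it is still above the rim predicts 17. So it is centred to within about 1 mm. Continuing down.

Request:
jog_arm(commands=[{"grip":1.8,"x":0,"y":0.03,"z":0.2,"turn":0},{"grip":1.8,"x":0,"y":0,"z":0.4,"turn":0},{"grip":1.8,"x":0,"y":0,"z":0.4,"turn":0},{"grip":1.8,"x":0,"y":0,"z":0.4,"turn":0},{"grip":1.8,"x":0,"y":0,"z":0.4,"turn":0},{"grip":1.8,"x":0,"y":0,"z":0.2,"turn":0},{"grip":1.8,"x":0,"y":0,"z":0,"turn":0},{"grip":1.8,"x":0,"y":0,"z":0,"turn":0}])

```text
t: 20.7
tcp_pos: [0.6197, -0.0948, 0.2538]
tcp_rot: [[-0.929, 0.371, -0.0], [0.371, 0.929, -0.0], [0.0, -0.0, -1.0]]
ft_force: [-0.3, 0.4, -0.9]
opening: 0.0217
```

```bash
python3 go.py .6195 -.0947 .1973; python3 - <<'E'
from h import *
S=V("scene")
crop(S,200,130,80,80,7,"i4")
E
```

```text
tool delta cm [2.000e-02 4.000e-03 5.647e+00] len 5.65
t 20.7 tcp [ 0.6197 -0.0948  0.2538] tilt [-2.e-04 -0.e+00 -1.e+00] y [ 0.371  0.929 -0.   ] f [-0.34  0.37 -0.93] open 0.0217 j [-3.9 28.4 13.4 88.6 -7.  63.9 79.3]
```

View pics/i4.png

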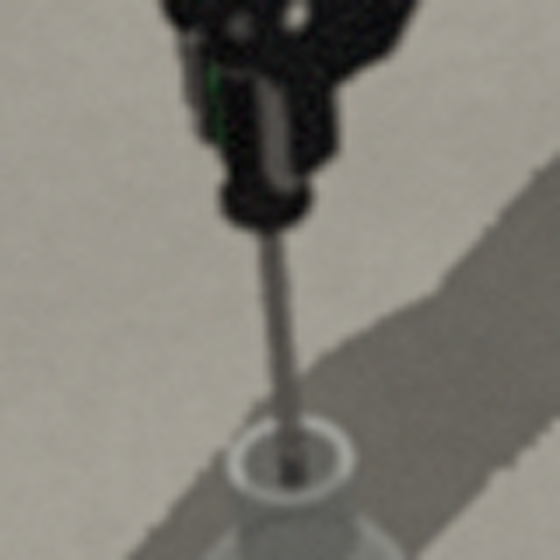

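The tip is inside the neck (crop 291,478), with no contact force. Going down the remaining 5.6 cm.

Request:
jog_arm(commands=[{"grip":1.8,"x":0.01,"y":0,"z":0.2,"turn":0},{"grip":1.8,"x":0,"y":0,"z":0.4,"turn":0},{"grip":1.8,"x":0,"y":0,"z":0.5,"turn":0},{"grip":1.8,"x":0,"y":0,"z":0.5,"turn":0},{"grip":1.8,"x":0,"y":0,"z":0.5,"turn":0},{"grip":1.8,"x":0,"y":0,"z":0.5,"turn":0},{"grip":1.8,"x":0,"y":0,"z":0.2,"turn":0},{"grip":1.8,"x":0,"y":0,"z":0,"turn":0}])

```text
t: 21.42
tcp_pos: [0.6193, -0.0947, 0.2251]
tcp_rot: [[-0.929, 0.371, -0.001], [0.371, 0.929, 0.0], [0.001, -0.0, -1.0]]
ft_force: [-0.6, -0.4, -0.8]
opening: 0.0213
```

```bash
python3 go.py .6195 -.0947 .1973
```

```text
tool delta cm [-0.025  0.006  2.779] len 2.78
t 21.42 tcp [ 0.6193 -0.0947  0.2251] tilt [-1.3e-03  1.0e-04 -1.0e+00] y [ 0.371  0.929 -0.   ] f [-0.62 -0.35 -0.79] open 0.0213 j [-3.7 29.7 13.1 91.  -7.4 60.3 79.6]
```

Request:
jog_arm(commands=[{"grip":1.8,"x":0,"y":0,"z":0.3,"turn":0},{"grip":1.8,"x":0,"y":0,"z":0.5,"turn":0},{"grip":1.8,"x":0,"y":0,"z":0.6,"turn":0},{"grip":1.8,"x":0,"y":0,"z":0.6,"turn":0},{"grip":1.8,"x":0,"y":0,"z":0.5,"turn":0},{"grip":1.8,"x":0,"y":0,"z":0.25,"turn":0},{"grip":1.8,"x":0,"y":0,"z":0,"turn":0},{"grip":1.8,"x":0,"y":0,"z":0,"turn":0}])

```text
t: 22.08
tcp_pos: [0.6196, -0.0948, 0.1983]
tcp_rot: [[-0.929, 0.371, -0.0], [0.371, 0.929, -0.0], [0.0, -0.0, -1.0]]
ft_force: [0.1, 0.3, -0.7]
opening: 0.0216
```

Request:
jog_arm(commands=[{"grip":1.8,"x":0,"y":0,"z":0,"turn":0},{"grip":1.8,"x":0,"y":0,"z":0,"turn":0},{"grip":1.8,"x":0,"y":0,"z":0,"turn":0},{"grip":1.8,"x":0,"y":0,"z":0,"turn":0}])

```text
t: 22.42
tcp_pos: [0.6197, -0.0947, 0.1986]
tcp_rot: [[-0.929, 0.371, 0.0], [0.371, 0.929, -0.0], [-0.0, 0.0, -1.0]]
ft_force: [-0.3, 0.2, -0.8]
opening: 0.0212
```

```bash
python3 go.py .6195 -.0947 .1973; python3 - <<'E'
from h import *
S=V("scene")
crop(S,200,140,80,80,7,"i5"); cv2.imwrite("pics/i6.png",S.im)
p=np.array(ctrl.get_obs()["tcp_pos"])
for z in (p[2]-.1283,.138,.17): print(z,(S.proj((p[0],p[1],z))-[200,140]+.43)*7,(S.proj((.6195,-.0947,z))-[200,140]+.43)*7)
E
```

```text
tool delta cm [ 0.021 -0.003  0.132] len 0.13
t 22.42 tcp [ 0.6197 -0.0947  0.1986] tilt [ 3.e-04 -0.e+00 -1.e+00] y [0.371 0.929 0.   ] f [-0.26  0.18 -0.77] open 0.0212 j [-3.5 31.  12.7 93.  -7.8 56.8 80. ]
0.07027794548183844 [303.73037823 543.31896147] [304.16163683 542.99945221]
0.138 [289.25267193 389.7678012 ] [289.70713994 389.44745384]
0.17 [281.89073268 311.68676477] [282.35705578 311.36655481]
```

View pics/i5.png

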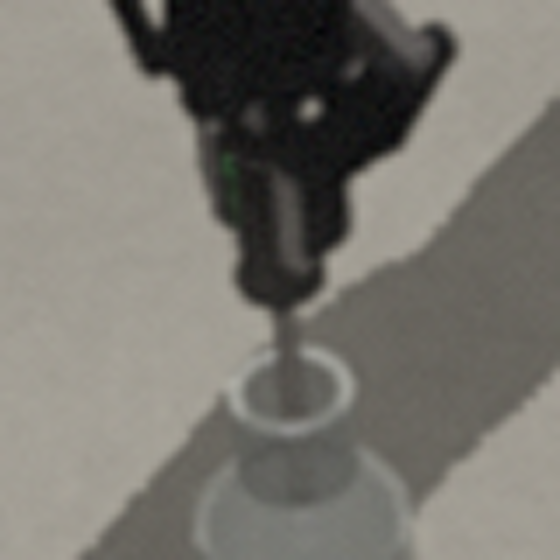

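View pics/i6.png

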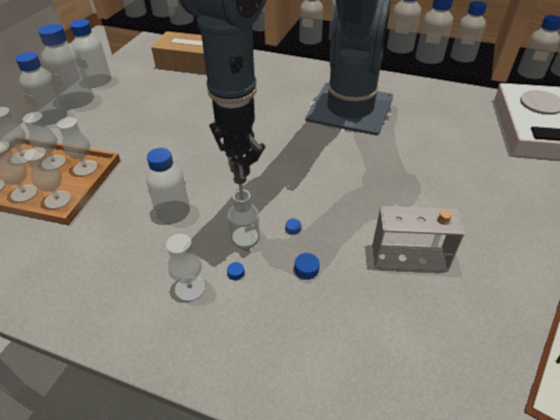

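The stem passes the mouth's centre (crop 290,390 in a rim centred at 291,390). The bottle, caps, tube, glass and rack are unmoved. The tip is at about 70 mm with everything still, so I'll hand it in.

```bash
python3 - <<'E'
from h import *
o=ctrl.get_obs();print(np.abs(o["joint_vel"]).max(),np.round(o["ft_force"],2),o["opening"],o["t"])
print(ctrl.finish_job())
E
```

```text
0.17492384695503532 [-0.14 -0.16 -1.05] 0.021608511207920313 22.4667
the job is handed in; nothing more can be done
None
```

I lifted the cap off the small bottle and set it flat on the bench near (0.66, 0.07). Then I drew the probe straight up out of the rack and lowered it through the open neck. I handed the job in at 22.5 s, still holding the probe.

- **Probe position:** By calculation from the grip, the tip is about 70 mm above the bench (69 mm asked). The gripper is within about 0.2 mm of the measured mouth centre, and the calibration itself is only good to about 2 mm.
- **Upright and still:** The tool tilt read below 0.1°, and the forces showed no contact, only the probe's weight of about 1 N.
- **Rest of the scene:** The last scene picture shows the bottle, tall bottle, glass, tube, rack and loose caps standing where they were. The cap lies flat on the bench.
- **Not checked:** The arm blocked the top view during insertion, so centring along the scene camera's viewing direction rests on the arm pose and the earlier two-view measurement. The tip itself could not be made out through the glass in the last picture.

The force on the cap reached about 8 N when it touched the bench, and I eased that off before opening the fingers.

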